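Get the toy caddy out of the tray pile, fill it with the used toys and hang it up

ROBOT

A 6-joint arm with a two-finger parallel gripper is mounted at the origin on the work surface. World frame = base frame: x ahead of the robot, y to its left, z up, the work surface at z = 0. Lengths are in mm, angles in degrees, forces in N, time in s.
With the tool pointing down it reaches from about 350 to 850 mm from the base axis. Payload 8.1 kg.
Tool frame: the origin (TCP) lies midway between the tips of the shut fingers; the grasp point (between the pads) lies 19 mm behind it; z points along the fingers, y is the line along which they close (so a half turn about z gives the same grasp; the last joint's range is limited). The gripper opens to 85 mm and grips with 20 to 120 N. Pads are 22 mm wide; open, the fingers measure 114 mm over their backs; the gripper's body (76 mm by 85 mm) begins 54 mm behind the grasp point. The pads swing forward as they close: fully open they stand 13 mm farther back than shut.
Start: joints at [66.727, 7.471, 85.268, -0, 87.261, -4.893], TCP at [189.174, 569.402, 231.292] pointing down, gripper open.
Joint ranges: [-169.43, 169.43], [-51.17, 129.36], [1.28, 143.12], [-76.62, 256.62], [0, 156.53], [-152.29, 152.29]. Speed limits (degrees/s): [136.94, 136.94, 159.86, 180, 180, 180].

INTERFACE

Orientations are given as [roll, pitch, yaw] about the fixed x, y, z axes, in that order (R = Rz(yaw) Ry(pitch) Rx(roll)).
In Python, from bench import r gives the robot as it stands.
- The arm moves only by the tool send_rows, never from a script. Its argument "increments" is a list of rows, each a list of 6 numbers: the shift along the tool's x, y, z in mm, then the turn, a rotation vector about the tool's x, y, z in rad. A call has 1 to 5 rows; each row shifts and turns the commanded pose from where the row before left it, along the tool's axes as they then stand; what a row does not reach is not made up. A row lasts 1/8 s, in which the tool goes at most 62.5 mm and 10.7 degrees, less where a joint would pass 70% of its speed; a pose out of reach is approached as far as the arm can. A call is refused whole if a number of a shift passes 62.5 or a number of a turn 0.188, either way. A call with a gripper value outside its range is refused whole. "grip" is the closure, from -1 (fully open) to 1 (shut), set as the call begins (left out, the last holds). The fingers move at their own pace and stop on an object; "grip_force" is the grip in N (left out, the last holds). Time passes only in rows, so rows that do not move let the fingers close. It gives the time, the measured TCP pose, the force, the opening and the grip force at its end, in the units of the state.
- r.sense(): the state, without advancing time (a new reading comes with each control period).
- r.snapshot(name): name is "scene" or "top"; returns a dict with "img" (480x640x3 uint8, blue, green, red), "z_map" (480x640 float32, mm along the optical axis (not along the pixel's ray), 0 where there is no reading), "fx", "fy", "cx", "cy" (pixels), "view" (4x4, takes a point from world to camera coordinates). Camera axes: x right, y down, z forward; pixel columns grow to the right and rows downward; lengths in mm; the calibration is good to about 2 mm. A picture is of the moment at which its call begins.
- r.hand_in(): hands the job in; it is judged then, once.
The state is a dict: "time": time; "joint_pos": joint angles; "qd": joint speeds; "joint_efforts": joint torques, N m; "tool_pos": TCP position; "tcp_rot": TCP orientation; "ft_force": force on the tool from outside, world axes, zero at the start; "wrist_torque": the same for the moment, N m; "finger_gap": finger opening in mm; "grip_force": force on a finger pad.
Only numpy, scipy, OpenCV 4.12 (cv2) and the standard library are available. Lean on these libraries where they do the work, as an engineer would, in place of code of your own. Each camera call takes 0.05 s, during which the arm holds its last target. There are 200 camera calls.

TASK

The used toys left out on the play table (the tugboat, the castanets and the bicycle bell, or whichever of them are there) are to go for cleaning in the white caddy, which is stuck in the middle of the pile. Lift the two bamboo trays off it, put the toys into the caddy, not all to one side, and hang the caddy by its handle on the double hook of the stand so that it hangs upright. Put the two trays squarely back on the bamboo puzzle box in the order they were, deep one below and the one with the tall grip on top, leave the puzzle box where it is and disturb nothing else on the table.

Things in the scene. Friction and masses are not known exactly. Their poses are not given: they have to be found in the camera images.
- puzzle_box: Closed bamboo puzzle box, bottom of the pile: solid block 124 (own x) x 196 (own y) x 40 mm high, 1 kg, loose; stays where it is. Origin: centre of its underside. The caddy stands centred on it at the start.
- caddy: White plastic open caddy, 112 (own x) x 180 (own y) mm, 0.33 kg. Origin: centre of underside. Floor 4 mm, walls to 26 mm; inside x = -50 to 44, y = -84 to 84 mm. Its back (x = 44 to 56) is a handle plate 12 mm thick, 110 wide, 84 mm high: two posts, a slot 74 mm wide at z = 26 to 62, and above it a grip bar (z = 62 to 84), to be pinched from above across its 12 mm.
- caddy_eye (a point): Middle of the underside of the caddy's grip bar (50, 0, 62 mm in the caddy's frame); the double hook goes through the slot just below this point, along the caddy's x axis. Same axes as the caddy.
- deep_tray: Darker bamboo tray 100 (own x) x 184 (own y) x 34 mm high, 0.18 kg. Origin: centre of its underside. Floor 5 mm, walls 6 mm; along its middle, over the length (y), runs a divider 10 mm thick as high as the walls (34 mm), by which it can be lifted from above; 39 mm free on each side of the divider. At the start it stands on the caddy's walls, in front of the handle plate.
- top_tray: Pale bamboo tray 100 (own x) x 184 (own y) mm, walls 24 mm high, 0.16 kg. Origin: centre of its underside. Along its middle (y) stands a grip 10 mm thick, 120 mm long, its top 48 mm above the tray's underside. At the start it stands on the deep tray.
- hook_stand: Fixed stand. Origin: foot of its panel at table height. Base 150 mm wide, x = -30 to 100, 14 mm high; panel 12 mm thick (x = -6 to 6), 130 wide, 165 mm high. Steel double hook: two 9 mm rods (y = -14 and 14) along own -x, axes at 170 mm, to x = -50, then upturned tips (x about -54, top 187). The caddy hangs on the -x side of the panel, its handle plate next to it, its open tray towards -x.
- hook_seat (a point): Point level with the tops of the two rods, midway between them and midway between panel and tips (-27, 0, 174.5 mm in the stand's frame; same axes). The underside of the caddy's grip bar rests at this height when hung.
- tugboat: Mustard-yellow wooden tugboat, 65 (own x) x 36 mm, hull 22 mm high, wheelhouse 34 x 28 mm (centred) from 22 to 42 mm, funnel to 56 mm. Origin: centre of underside. Grip across the wheelhouse (own y, 28 mm). May be absent.
- castanets: Pair of dark hardwood castanets lying flat: two round shells, 50 mm across, 32 mm high together, with a small hinge ear on own +x (5 mm out). Origin: centre of underside of the round. May be absent.
- bell: Chrome bicycle bell, round, 50 mm across with straight sides from 8 to 32 mm, domed to 49 mm. Origin: centre of underside. May be absent.
- sanitizer: Bystander: clear bottle, 56 mm across, 130 mm high. Origin: centre of underside.
- crayon_cup: Bystander: white cup, 72 mm across, 85 mm high. Origin: centre of underside.
- ring_stacker: Bystander: wooden ring stacker, 70 mm across, 98 mm high. Origin: centre of underside.
- toy_car: Bystander: wooden toy car 90 (x) x 56 x 52 mm. Origin: centre of underside.

How it is judged:
By the outcome, as a careful person would: the job done as asked, in the order asked, and still so for the second after the job is handed in, with the robot touching nothing.
Of tugboat, castanets, bell only 1 to 3 are there at a start; the rules pass over those that are not, and their reading is None.
At some moment in a run one of tugboat, castanets, bell may be knocked a few centimetres aside while the robot is not near it.
It also fails if it takes over 210 s, if anything falls off the work surface, if the arm or the gripper's body presses on something with over 40 N, if the wrist force passes 120 N, or if a joint passes its speed limit or range.

## Working session

There is one attempt and no reset: what is moved stays moved. The work goes in short steps, Python scripts to look and compute and a tool call to move; the robot and the scene stay as the last step left them, time stands still between calls to the robot, and variables do not carry over. Pictures are saved under pics/ and viewed, at most 14 in all, crops included, and the job is handed in when it is done.

Besides the shell and the picture viewer there is one more tool, called after "Call:" by a JSON object that holds its "api" and its "payload". send_rows: Moves the arm, as the interface text tells. Its arguments: {"type":"object","properties":{"increments":{"type":"array"},"grip":{"type":"number"},"grip_force":{"type":"number"}},"required":["increments"]}

```bash
ls; mkdir -p pics
python3 - <<'E'
from bench import r
import cv2,numpy as np
s=r.sense();print(s)
for n in("scene","top"):
    d=r.snapshot(n);cv2.imwrite(f"pics/{n}0.png",d["img"]);np.savez(f"{n}0.npz",**d)
    print(n,d["fx"],d["fy"],d["cx"],d["cy"],np.round(d["view"],3).tolist(),(d["z_map"]>0).mean())
E
```

```text
pics
{'time': 0.0, 'joint_pos': array([ 6.67279106e+01,  7.51630021e+00,  8.53292191e+01,  1.30499216e-03,
        8.72602827e+01, -4.89326164e+00]), 'qd': array([ 0.0326521 ,  0.07164838,  0.04151267, -0.1679656 , -0.06073534,
       -0.06695671]), 'joint_efforts': array([ 6.95152157e-04, -5.69392741e+01, -5.00551128e+01, -1.33767917e-04,
        1.46391938e-02, -1.87693496e-05]), 'tool_pos': array([188.93721775, 568.90533131, 230.23256684]), 'tcp_rot': array([-1.79894695e+02, -1.03235169e-02,  1.61621099e+02]), 'ft_force': array([ 0.10517555, -0.00706439, -0.98632643]), 'wrist_torque': array([-0.00315311,  0.03454049,  0.0074137 ]), 'grip_force': 0.0, 'finger_gap': 85.47216040651746}
scene 582.9397110942531 582.9397110942531 323.5364945039597 239.0367563152839 [[0.277, 0.961, 0.004, -83.639], [0.787, -0.225, -0.575, -430.533], [-0.552, 0.163, -0.818, 1762.307], [0.0, 0.0, 0.0, 1.0]] 0.9959993489583333
top 571.6472247341063 571.6472247341063 309.0786121941601 244.71218069896554 [[-0.001, -1.0, -0.001, -74.865], [-0.991, 0.001, -0.134, 625.332], [0.134, 0.001, -0.991, 1351.691], [0.0, 0.0, 0.0, 1.0]] 0.9960416666666667
```

View pics/scene0.png

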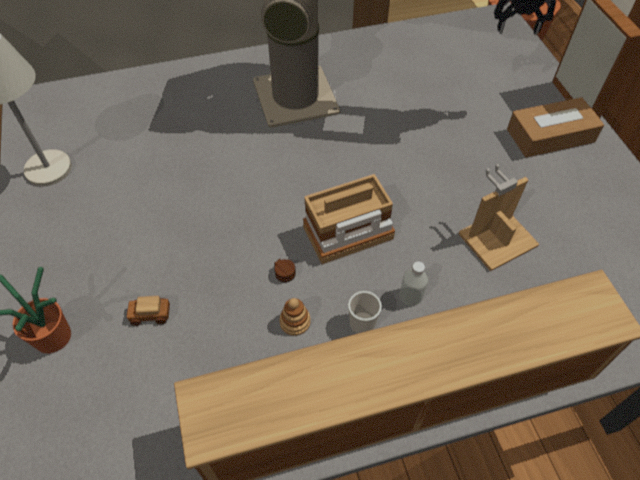

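View pics/top0.png

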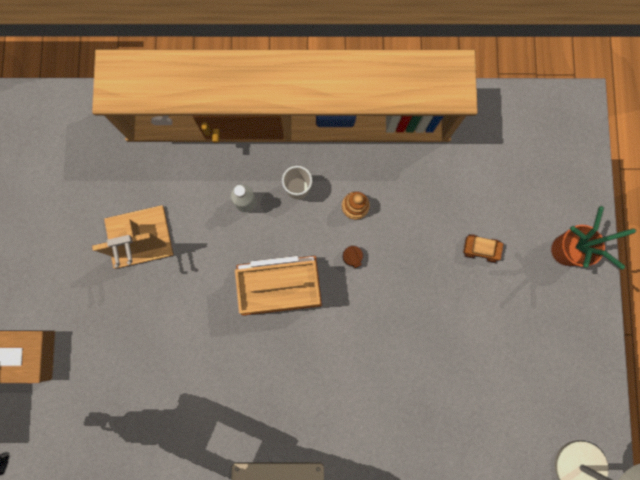

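The scene shows the pile in the middle (top view, 278,287), with the handle on its far side. The castanets are at (352,257), the ring stacker at (355,205), the cup at (297,181), the bottle at (243,195), the hook stand at (140,240) and the car at (484,248). There is no tugboat or bell.

```bash
cat > h.py <<'E'
import numpy as np,cv2
def cloud(d):
    z=d["z_map"];v,u=np.mgrid[:480,:640]
    c=np.stack([(u-d["cx"])/d["fx"]*z,(v-d["cy"])/d["fy"]*z,z],-1)
    V=d["view"];return (c-V[:3,3])@V[:3,:3]
def ray(d,u,v,h):
    V=d["view"];R=V[:3,:3];o=-R.T@V[:3,3]
    w=R.T@np.array([(u-d["cx"])/d["fx"],(v-d["cy"])/d["fy"],1]);return o+w*(h-o[2])/w[2]
def rect(P,m):
    q=P[m][:,:2].astype(np.float32);return cv2.minAreaRect(q),len(q),np.round(np.median(P[m][:,2]),1)
E
python3 - <<'E'
from h import *
T=np.load("top0.npz");S=np.load("scene0.npz");P=cloud(T);Q=cloud(S)
print("table",np.median(P[330:380,150:400,2]),np.median(Q[100:250,100:200,2]))
for nm,b in {"pile":(225,335,250,330),"cast":(335,368,242,272),"ring":(338,375,188,224),"cup":(278,317,163,200),"bottle":(228,262,180,212),"stand":(88,178,205,270),"car":(462,505,232,265),"shelf":(90,480,50,145)}.items():
    A=P[b[2]:b[3],b[0]:b[1]].reshape(-1,3)
    hs=A[:,2];print(nm,"max",np.round(np.percentile(hs,99.5)),np.round(np.histogram(hs,bins=np.arange(-5,330,10))[0]).tolist())
    x0=A[hs>12];print("   bbox",np.round(x0.min(0)),np.round(x0.max(0)))
E
```

```text
table -0.03468581782675503 0.6310061082160667
pile max 152.0 [4020, 209, 9, 20, 246, 6, 43, 72, 10, 13, 1355, 1276, 723, 272, 47, 210, 1, 0, 0, 0, 0, 0, 0, 0, 0, 0, 0, 0, 0, 0, 0, 0, 0]
   bbox [ 439. -104.   13.] [ 600.  100. 1423.]
cast max 1423.0 [569, 33, 11, 295, 44, 0, 0, 0, 0, 0, 0, 0, 0, 0, 0, 0, 0, 0, 0, 0, 0, 0, 0, 0, 0, 0, 0, 0, 0, 0, 0, 0, 0]
   bbox [ 439. -208.   13.] [ 626.  -77. 1423.]
ring max 101.0 [632, 70, 71, 60, 83, 45, 64, 120, 61, 45, 29, 1, 0, 0, 0, 0, 0, 0, 0, 0, 0, 0, 0, 0, 0, 0, 0, 0, 0, 0, 0, 0, 0]
   bbox [ 439. -226.   12.] [ 763.  -77. 1423.]
cup max 1423.0 [737, 153, 46, 50, 45, 55, 49, 59, 126, 58, 0, 0, 0, 0, 0, 0, 0, 0, 0, 0, 0, 0, 0, 0, 0, 0, 0, 0, 0, 0, 0, 0, 0]
   bbox [439. -80.  12.] [ 812.  -13. 1423.]
bottle max 133.0 [484, 36, 18, 17, 25, 17, 17, 29, 87, 125, 76, 12, 16, 92, 1, 0, 0, 0, 0, 0, 0, 0, 0, 0, 0, 0, 0, 0, 0, 0, 0, 0, 0]
   bbox [439. -77.  13.] [ 768.  112. 1423.]
stand max 187.0 [2259, 1443, 620, 48, 56, 48, 67, 55, 111, 75, 34, 49, 43, 53, 41, 55, 136, 226, 211, 16, 0, 0, 0, 0, 0, 0, 0, 0, 0, 0, 0, 0, 0]
   bbox [439. -77.  12.] [ 730.  435. 1423.]
car max 59.0 [521, 61, 99, 294, 62, 308, 25, 0, 0, 0, 0, 0, 0, 0, 0, 0, 0, 0, 0, 0, 0, 0, 0, 0, 0, 0, 0, 0, 0, 0, 0, 0, 0]
   bbox [ 439. -553.   13.] [ 656.  -77. 1423.]
shelf max 222.0 [2625, 2196, 2228, 311, 326, 334, 306, 302, 371, 293, 295, 302, 248, 230, 203, 185, 179, 175, 191, 8, 325, 11963, 12838, 1, 0, 0, 0, 0, 0, 0, 0, 0, 0]
   bbox [ 439. -448.   12.] [1045.  403. 1423.]
```

Run:
```python
import cv2
a=cv2.imread("pics/scene0.png")[150:290,260:545];b=cv2.imread("pics/top0.png")[200:325,85:370]
a=cv2.resize(a,(798,392),interpolation=2);cv2.imwrite("pics/c1.png",a)
cv2.imwrite("pics/c2.png",cv2.resize(b,(798,350),interpolation=2))
```

```text
(no output)
```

View pics/c1.png

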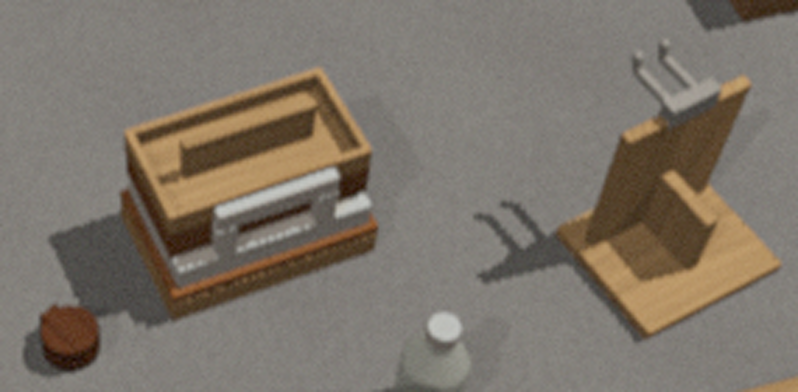

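View pics/c2.png

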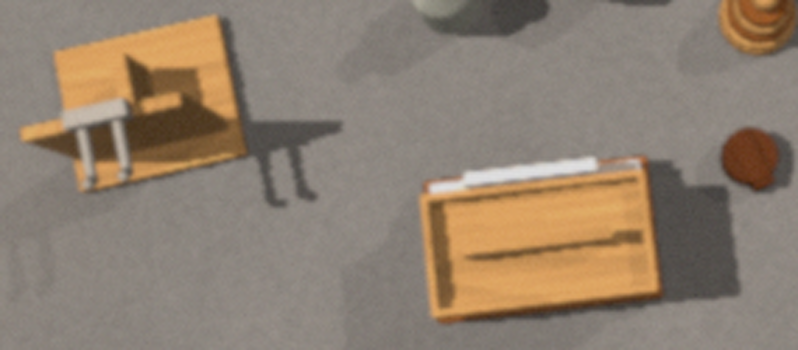

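Run:
```python
from h import *
T=np.load("top0.npz");S=np.load("scene0.npz");P=cloud(T);Q=cloud(S)
def box(X,x,y,z): return (X[...,0]>x[0])&(X[...,0]<x[1])&(X[...,1]>y[0])&(X[...,1]<y[1])&(X[...,2]>z[0])&(X[...,2]<z[1])
def show(n,x,y,z):
    for k,X in(("T",P),("S",Q)):
        m=box(X,x,y,z)
        if m.sum()<8: print(n,k,m.sum());continue
        (c,s,a),N,h=rect(X,m);print(n,k,"c",np.round(c,1),"size",np.round(s,1),"ang",round(a,2),"n",N,"h",h,"mean",np.round(X[m].mean(0),1))
show("rim",(430,640),(-130,140),(116,132))
show("grip",(430,640),(-90,100),(138,160))
show("pilebox",(400,660),(-140,150),(30,46))
show("handle",(555,640),(-90,100),(105,132))
show("cast",(500,640),(-210,-100),(26,40))
show("ring",(620,760),(-230,-120),(12,110))
show("cup",(620,800),(-80,30),(12,100))
show("bottle",(620,780),(40,120),(12,140))
show("standbase",(500,760),(180,450),(8,18))
show("rods",(450,760),(180,450),(168,180))
show("rodtips",(450,760),(180,450),(183,195))
show("panel",(450,760),(180,450),(150,167))
show("all stand>150",(450,760),(180,450),(150,200))
```

```text
rim T c [526.9  -2.3] size [115.1 184.2] ang 6.62 n 980 h 123.4 mean [ 5.355e+02 -2.000e-01  1.234e+02]
rim S c [528.7  -2.8] size [122.5 186.8] ang 6.27 n 1289 h 123.2 mean [534.4  -4.  123.1]
grip T c [519.4  -3. ] size [ 10.3 119.5] ang 6.59 n 253 h 147.8 mean [519.3  -3.1 147.5]
grip S c [521.6  -4.2] size [ 17.4 121.9] ang 6.71 n 306 h 146.9 mean [523.   -5.1 146.3]
pilebox T c [528.2  -3.1] size [124.1 194.2] ang 6.52 n 265 h 39.4 mean [509.4 -33.3  39.3]
pilebox S c [533.2  -3.2] size [124.9 197.3] ang 6.16 n 644 h 39.7 mean [571.8 -27.5  39.2]
handle T c [571.7   2.3] size [ 33.4 182.8] ang 0.03 n 697 h 122.1 mean [569.5  -8.  119.4]
handle S c [574.6   1.9] size [183.8  38.5] ang 89.82 n 799 h 121.7 mean [575.5  -3.7 119.4]
cast T c [ 556.3 -157.2] size [ 52.5 152.8] ang 57.85 n 336 h 31.6 mean [ 599.1 -182.2   31.7]
cast S c [ 568.8 -144.7] size [ 55.  156.2] ang 39.66 n 350 h 32.0 mean [ 598.6 -177.9   32. ]
ring T c [ 689.8 -192.1] size [139.5  67.7] ang 0.08 n 621 h 56.0 mean [ 717.8 -189.    54.7]
ring S c [ 690.1 -193.3] size [139.8  66.9] ang 0.36 n 811 h 54.2 mean [ 
[... 609 characters left out ...]
15.87 n 280 h 174.2 mean [600.8 337.8 174.1]
rods S c [598.4 332.3] size [ 62.4 118.2] ang 13.68 n 206 h 173.9 mean [601.6 336.1 174.2]
rodtips T c [593.3 336.9] size [64.3 41. ] ang 8.95 n 37 h 184.8 mean [595.  336.5 184.9]
rodtips S c [596.3 335.1] size [64.2 45.7] ang 10.14 n 45 h 184.4 mean [597.7 336.5 184.7]
panel T c [616.4 342.4] size [ 15.3 130.4] ang 13.49 n 210 h 163.1 mean [617.2 338.3 161.8]
panel S c [614.5 342.1] size [ 25.5 133.3] ang 13.28 n 255 h 161.6 mean [623.8 334.1 160.4]
all stand>150 T c [593.1 337.3] size [ 65.8 130.4] ang 12.33 n 613 h 172.0 mean [607.3 338.6 171.3]
all stand>150 S c [594.5 338.2] size [ 69.7 133. ] ang 11.52 n 613 h 170.6 mean [612.6 336.1 169.9]
```

```bash
cat >> h.py <<'E'
def to(p,yaw):
    from bench import r
    s=r.sense();c=s["tool_pos"];y0=s["tcp_rot"][2]
    dz=-np.deg2rad((yaw-y0+180)%360-180);a=np.deg2rad(yaw);d=np.array(p)-c
    print("t",round(s["time"],2),"pos",np.round(c,1),"rot",np.round(s["tcp_rot"],2),"F",np.round(s["ft_force"],1),"gap",round(s["finger_gap"],1),"gf",round(s["grip_force"],1))
    print(" turn",round(dz,4),"tool d",np.round([d[0]*np.cos(a)+d[1]*np.sin(a),d[0]*np.sin(a)-d[1]*np.cos(a),-d[2]],1))
E
python3 - <<'E'
from h import *
T=np.load("top0.npz");S=np.load("scene0.npz")
th=np.deg2rad(13.4);R=np.array([[np.cos(th),np.sin(th)],[-np.sin(th),np.cos(th)]])
for k,d in(("T",T),("S",S)):
    X=cloud(d).reshape(-1,3);X=X[(abs(X[:,0]-600)<130)&(abs(X[:,1]-340)<130)&(X[:,2]>5)&(X[:,2]<200)]
    L=np.c_[(X[:,:2]-[616.4,342.4])@R.T,X[:,2]]
    pan=L[(L[:,2]>120)&(L[:,2]<166)];print(k,"panel y",np.percentile(pan[:,1],[1,99]),"x",np.percentile(pan[:,0],[2,98]))
    top=L[(L[:,2]>167)]
    for lo,hi in((-62,-48),(-48,-35),(-35,-20),(-20,-12),(-12,-5),(-5,5),(5,12),(12,25)):
        q=top[(top[:,0]>lo)&(top[:,0]<hi)]
        if len(q):print("  x",lo,hi,"n",len(q),"y",np.round(np.percentile(q[:,1],[2,25,50,75,98]),1),"z",np.round(np.percentile(q[:,2],[5,50,98]),1),"xmin",q[:,0].min().round(1),q[:,0].max().round(1))
    b=L[(L[:,2]<18)&(abs(L[:,1])<80)&(L[:,0]>-40)&(L[:,0]<110)];print("  base",np.round(np.percentile(b,[1,99],axis=0),1).tolist())
    X=cloud(d).reshape(-1,3);m=(abs(X[:,0]-600)<40)&(abs(X[:,1]+180)<40)&(X[:,2]>27)&(X[:,2]<40);print(" cast",cv2.minEnclosingCircle(X[m][:,:2].astype(np.float32)),X[m].mean(0))
to([519.4,-3.1,230],96.5)
E
```

```text
T panel y [-64.73846256  62.65870575] x [-5.61646625  7.02810382]
  x -62 -48 n 36 y [-17.7 -15.    9.7  13.1  17.1] z [174.9 182.1 188.4] xmin -57.0 -48.1
  x -48 -35 n 46 y [-18.  -15.  -10.9  12.6  16.6] z [168.7 173.7 180. ] xmin -47.8 -35.2
  x -35 -20 n 56 y [-17.7 -14.4   9.9  13.6  18.3] z [168.7 172.7 176.7] xmin -34.9 -20.2
  x -20 -12 n 31 y [-18.2 -14.2  -8.3  12.2  17. ] z [168.5 173.1 178. ] xmin -19.8 -12.2
  x -12 -5 n 50 y [-23.8 -14.3  -6.3  12.   24.3] z [169.2 173.6 182.6] xmin -11.9 -5.1
  x -5 5 n 144 y [-49.2 -18.3   0.6  16.2  56.6] z [168.  178.8 184.9] xmin -5.0 5.0
  x 5 12 n 40 y [-23.7 -11.1  -0.6  11.7  43.4] z [169.6 180.5 185.6] xmin 5.0 9.1
  base [[-29.2, -74.9, 5.7], [100.8, 73.7, 17.8]]
 cast ((599.1444091796875, -184.3532257080078), 27.47533416748047) [ 600.39349003 -183.29753656   31.75357943]
S panel y [-66.69088494  63.22922487] x [-3.02236718 10.10488663]
  x -62 -48 n 32 y [-19.8 -16.2  -1.6  10.7  14.5] z [172.6 183.  187.9] xmin -57.6 -48.3
  x -48 -35 n 48 y [-19.4 -16.  -11.7  11.5  15.6] z [169.6 174.1 184. ] xmin -47.4 -35.3
  x -35 -20 n 42 y [-18.9 -15.9   7.9  12.3  16.7] z [170.  173.6 178.4] xmin -34.9 -20.0
  x -20 -12 n 26 y [-18.7 -15.8  -2.3  10.7  13.8] z [169.4 173.6 178.6] xmin -20.0 -12.4
  x -12 -5 n 13 y [-20.2 -17.6   1.1  12.3  21.7] z [171.  176.1 180.8] xmin -11.9 -5.2
  x -5 5 n 97 y [-63.5 -23.   -7.3  11.9  53.8] z [167.4 181.  184.9] xmin -4.8 5.0
  x 5 12 n 99 y [-38.2 -15.9  -0.4  15.3  43. ] z [167.6 178.  184.8] xmin 5.1 11.3
  x 12 25 n 1 y [-16.6 -16.6 -16.6 -16.6 -16.6] z [180.4 180.4 180.4] xmin 12.1 12.1
  base [[-24.2, -76.6, 6.0], [102.5, 73.0, 17.8]]
 cast ((601.8521118164062, -185.4488983154297), 28.310684204101562) [ 605.02355795 -184.53332385   32.03454809]
t 0.1 pos [189.  568.9 230.3] rot [-1.7990e+02 -1.0000e-02  1.6162e+02] F [ 0.7 -0.4 -1.3] gap 85.3 gf 0.0
 turn 1.1365 tool d [-6.058e+02  2.635e+02  3.000e-01]
```

Call:
{"api": "send_rows", "payload": {"increments": [[0,0,0,0,0,0.1624],[0,0,0,0,0,0.1624],[0,0,0,0,0,0.1624],[0,0,0,0,0,0.1624],[0,0,0,0,0,0.1624]], "grip": 0.3}}

```text
time: 0.72
tool_pos: [189.0, 569.1, 230.7]
tcp_rot: [-180.0, 0.0, 114.8]
ft_force: [-0.3, -0.9, -0.9]
finger_gap: 29.7
grip_force: 0.0
```

Call:
{"api": "send_rows", "payload": {"increments": [[0,0,0,0,0,0.1624],[0,0,0,0,0,0.1624],[-30,13,0,0,0,0],[-55,24,0,0,0,0],[-55,24,0,0,0,0]]}}

```text
time: 1.35
tool_pos: [265.8, 435.7, 230.7]
tcp_rot: [-180.0, 0.0, 96.6]
ft_force: [1.6, 0.4, -0.7]
finger_gap: 30.0
grip_force: 0.0
```

Call:
{"api": "send_rows", "payload": {"increments": [[-55,24,0,0,0,0],[-55,24,0,0,0,0],[-55,24,0,0,0,0],[-55,24,0,0,0,0],[-55,24,0,0,0,0]]}}

```text
time: 1.98
tool_pos: [416.3, 175.7, 231.1]
tcp_rot: [180.0, -0.0, 96.5]
ft_force: [1.1, 0.1, -0.3]
finger_gap: 29.9
grip_force: 0.0
```

Call:
{"api": "send_rows", "payload": {"increments": [[-55,24,0,0,0,0],[-55,24,0,0,0,0],[-50,22,0,0,0,0],[-30,13,0,0,0,0],[0,0,0,0,0,0]]}}

```text
time: 2.6
tool_pos: [520.1, -4.0, 230.6]
tcp_rot: [-179.9, 0.0, 96.3]
ft_force: [-0.8, -0.9, 0.0]
finger_gap: 30.2
grip_force: 0.0
```

```bash
python3 -c "
from h import *
to([519.4,-3.1,118],96.5)"
```

```text
t 2.6 pos [520.1  -4.  230.6] rot [-179.93    0.     96.3 ] F [-0.8 -0.9  0. ] gap 30.2 gf 0.0
 turn -0.0035 tool d [  0.9  -0.6 112.6]
```

Call:
{"api": "send_rows", "payload": {"increments": [[0.5,-0.6,40,0,0,0],[0,0,40,0,0,0],[0,0,22,0,0,0],[0,0,10.6,0,0,0],[0,0,0,0,0,0]]}}

```text
time: 3.22
tool_pos: [518.6, -0.9, 118.3]
tcp_rot: [-179.9, -0.0, 96.5]
ft_force: [0.5, 0.5, 0.1]
finger_gap: 29.9
grip_force: 0.0
```

Call:
{"api": "send_rows", "payload": {"increments": [[0,0,0,0,0,0],[0,0,0,0,0,0],[0,0,0,0,0,0],[0,0,0,0,0,0]], "grip": 1, "grip_force": 50}}

```text
time: 3.72
tool_pos: [520.4, -1.4, 120.3]
tcp_rot: [179.8, 0.0, 96.5]
ft_force: [1.2, 1.2, 5.4]
finger_gap: 9.4
grip_force: 50.5
```

Call:
{"api": "send_rows", "payload": {"increments": [[0,0,-8,0,0,0],[0,0,-20,0,0,0],[0,0,-30,0,0,0],[0,0,-12,0,0,0],[0,0,0,0,0,0]]}}

```text
time: 4.35
tool_pos: [519.7, -1.6, 189.4]
tcp_rot: [179.9, 0.0, 96.5]
ft_force: [0.4, -0.0, -2.7]
finger_gap: 8.8
grip_force: 49.4
```

Run:
```python
from h import *
from bench import r
to([470,-230,190],96.5)
d=r.snapshot("scene");cv2.imwrite("pics/s2.png",cv2.resize(d["img"][120:300,200:520],(800,450)))
```

```text
t 4.35 pos [519.7  -1.6 189.4] rot [1.7991e+02 2.0000e-02 9.6480e+01] F [ 0.4 -0.  -2.7] gap 8.8 gf 49.4
 turn -0.0003 tool d [-221.3  -75.2   -0.6]
```

View pics/s2.png

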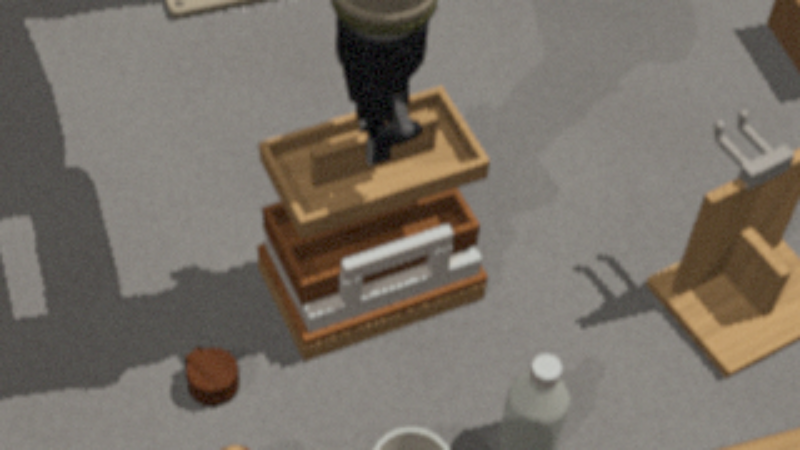

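The pale tray has come up cleanly, and the deep tray and caddy are still in place. Next I set it down to the right.

Call:
{"api": "send_rows", "payload": {"increments": [[-35,-12,0,0,0,0],[-50,-17,0,0,0,0],[-50,-17,0,0,0,0],[-50,-17,0,0,0,0],[-36,-12,0,0,0,0]]}}

```text
time: 5.03
tool_pos: [468.0, -231.1, 186.8]
tcp_rot: [-179.9, -0.1, 96.4]
ft_force: [0.3, -0.1, -1.8]
finger_gap: 9.1
grip_force: 49.4
```

Call:
{"api": "send_rows", "payload": {"increments": [[0,0,40,0,0,0],[0,0,50,0,0,0],[0,0,40,0,0,0],[0,0,25,0,0,0],[0,0,5,0,0,0]]}}

```text
time: 5.65
tool_pos: [466.8, -227.9, 25.1]
tcp_rot: [-179.7, -0.2, 96.5]
ft_force: [-0.5, 0.7, -1.2]
finger_gap: 9.0
grip_force: 49.3
```

Call:
{"api": "send_rows", "payload": {"increments": [[0,0,5,0,0,0],[0,0,0,0,0,0],[0,0,0,0,0,0]]}}

```text
time: 6.02
tool_pos: [470.4, -230.0, 24.9]
tcp_rot: [179.9, 0.1, 96.5]
ft_force: [-0.7, 0.2, -1.8]
finger_gap: 9.0
grip_force: 49.3
```

Call:
{"api": "send_rows", "payload": {"increments": [[0,0,2,0,0,0],[0,0,1,0,0,0],[0,0,0,0,0,0]]}}

```text
time: 6.4
tool_pos: [469.5, -229.5, 20.6]
tcp_rot: [-180.0, -0.0, 96.5]
ft_force: [0.2, 0.7, -1.7]
finger_gap: 9.3
grip_force: 49.3
```

Call:
{"api": "send_rows", "payload": {"increments": [[0,0,1,0,0,0],[0,0,0,0,0,0]]}}

```text
time: 6.65
tool_pos: [469.7, -229.6, 20.3]
tcp_rot: [-180.0, 0.0, 96.5]
ft_force: [-3.0, 1.0, 4.2]
finger_gap: 9.1
grip_force: 50.4
```

Call:
{"api": "send_rows", "payload": {"increments": [[0,0,1,0,0,0],[0,0,0,0,0,0]]}}

```text
time: 6.9
tool_pos: [469.7, -229.6, 20.2]
tcp_rot: [-180.0, -0.0, 96.5]
ft_force: [-8.7, 5.2, 16.2]
finger_gap: 9.0
grip_force: 52.1
```

Call:
{"api": "send_rows", "payload": {"increments": [[0,0,-1,0,0,0],[0,0,0,0,0,0],[0,0,0,0,0,0]], "grip": 0.3}}

```text
time: 7.28
tool_pos: [469.6, -229.5, 19.6]
tcp_rot: [-180.0, -0.0, 96.5]
ft_force: [0.1, 0.2, -0.6]
finger_gap: 30.2
grip_force: 0.0
```

Call:
{"api": "send_rows", "payload": {"increments": [[0,0,-20,0,0,0],[0,0,-40,0,0,0],[0,0,-45,0,0,0],[0,0,-45,0,0,0],[0,0,-20,0,0,0]]}}

```text
time: 7.9
tool_pos: [470.9, -230.3, 193.1]
tcp_rot: [179.8, 0.2, 96.5]
ft_force: [1.3, -0.7, 0.2]
finger_gap: 29.8
grip_force: 0.0
```

Run:
```python
from h import *
from bench import r
d=r.snapshot("top");X=cloud(d).reshape(-1,3);s=r.snapshot("scene");Y=cloud(s).reshape(-1,3)
np.savez("top1.npz",**d)
th=np.deg2rad(6.5);R=np.array([[np.cos(th),np.sin(th)],[-np.sin(th),np.cos(th)]])
for k,X in(("T",X),("S",Y)):
    m=(abs(X[:,0]-527)<90)&(abs(X[:,1])<120)&(X[:,2]>92)&(X[:,2]<108);L=(X[m][:,:2]-[527.5,-3])@R.T
    L=L[L[:,0]<43];print(k,cv2.minAreaRect(L.astype(np.float32)),"ext",np.percentile(L,[0.5,99.5],axis=0).round(1).tolist())
    q=L[(abs(L[:,1])<75)&(abs(L[:,0]+8)<25)];print("divider x",np.percentile(q[:,0],[2,50,98]).round(1))
    m=(abs(X[:,0]-527)<90)&(abs(X[:,1])<120)&(X[:,2]>112)&(X[:,2]<130);L=(X[m][:,:2]-[527.5,-3])@R.T
    print("bar",np.percentile(L,[1,99],axis=0).round(1).tolist(),X[m][:,2].mean())
to([519.7,-1.6,180],96.5)
```

```text
T ((-7.944557189941406, 1.16217041015625), (100.24961853027344, 184.14341735839844), 0.1289520263671875) ext [[-58.0, -90.7], [42.1, 92.7]]
divider x [-13.1  -8.2  -3. ]
bar [[44.3, -53.1], [56.9, 54.5]] 122.77723481461771
S ((-8.265613555908203, 0.3538055419921875), (187.2186737060547, 102.34617614746094), 89.9831314086914) ext [[-58.5, -92.2], [42.8, 92.7]]
divider x [-12.9  -4.4   0.8]
bar [[46.1, -54.7], [60.4, 53.1]] 121.80814551311029
t 8.0 pos [ 471.2 -230.5  192.8] rot [179.75   0.2   96.48] F [-0.1 -0.9 -0.1] gap 30.2 gf 0.0
 turn -0.0003 tool d [222.   74.1  12.8]
```

Call:
{"api": "send_rows", "payload": {"increments": [[35,12,0,0,0,0],[50,17,0,0,0,0],[50,17,0,0,0,0],[50,17,0,0,0,0],[35.5,11,0,0,0,0]]}}

```text
time: 8.62
tool_pos: [517.6, 0.2, 187.7]
tcp_rot: [-179.9, -0.0, 96.6]
ft_force: [0.3, -0.3, 1.0]
finger_gap: 29.8
grip_force: 0.0
```

Call:
{"api": "send_rows", "payload": {"increments": [[0,0,30,0,0,0],[0,0,40,0,0,0],[0,0,30,0,0,0],[0,0,12,0,0,0],[0,0,0,0,0,0]]}}

```text
time: 9.25
tool_pos: [517.2, -2.0, 76.4]
tcp_rot: [-179.8, -0.0, 96.5]
ft_force: [-0.6, -0.1, 0.0]
finger_gap: 29.8
grip_force: 0.0
```

```bash
python3 -c "
from h import *
to([519.5,-3,78],96.5)"
```

```text
t 9.25 pos [517.2  -2.   76.4] rot [-1.7985e+02 -4.0000e-02  9.6480e+01] F [-0.6 -0.1  0. ] gap 29.8 gf 0.0
 turn -0.0004 tool d [-1.2  2.2 -1.6]
```

Call:
{"api": "send_rows", "payload": {"increments": [[0,1,0,0,0,0],[0,0,0,0,0,0]]}}

```text
time: 9.5
tool_pos: [520.4, -2.1, 79.2]
tcp_rot: [179.9, 0.0, 96.5]
ft_force: [0.5, -1.1, -0.6]
finger_gap: 29.8
grip_force: 0.0
```

Call:
{"api": "send_rows", "payload": {"increments": [[0,0,0,0,0,0],[0,0,0,0,0,0],[0,0,0,0,0,0],[0,0,0,0,0,0]], "grip": 1}}

```text
time: 10.0
tool_pos: [520.1, -2.1, 78.7]
tcp_rot: [179.9, 0.0, 96.5]
ft_force: [-0.6, -0.1, 5.7]
finger_gap: 9.1
grip_force: 50.1
```

Call:
{"api": "send_rows", "payload": {"increments": [[0,0,-6,0,0,0],[0,0,-20,0,0,0],[0,0,-35,0,0,0],[0,0,-19,0,0,0],[0,0,0,0,0,0]]}}

```text
time: 10.62
tool_pos: [520.4, -2.1, 159.3]
tcp_rot: [179.8, 0.0, 96.5]
ft_force: [0.2, 1.1, -2.2]
finger_gap: 9.0
grip_force: 49.1
```

Run:
```python
from h import *
from bench import r
to([470,-440,158],96.5)
d=r.snapshot("scene");cv2.imwrite("pics/s3.png",cv2.resize(d["img"][120:300,200:520],(800,450)))
```

```text
t 10.62 pos [520.4  -2.1 159.3] rot [1.7982e+02 4.0000e-02 9.6490e+01] F [ 0.2  1.1 -2.2] gap 9.0 gf 49.1
 turn -0.0002 tool d [-429.4  -99.6    1.3]
```

View pics/s3.png

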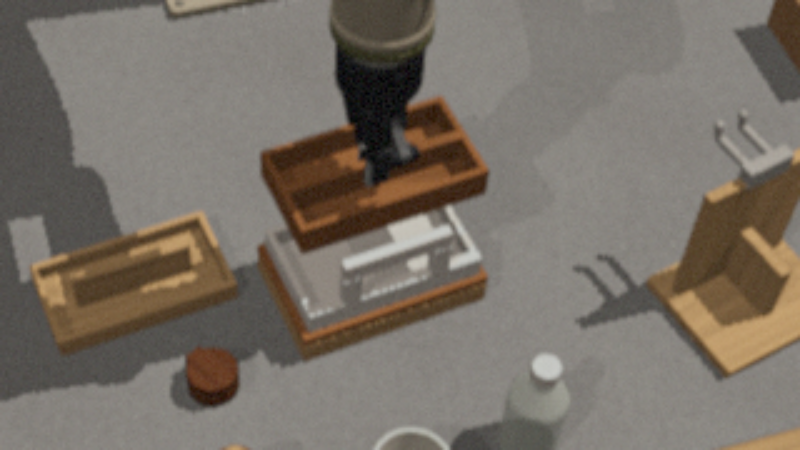

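The deep tray is lifted clear, leaving the caddy open. I'll place it farther right.

Call:
{"api": "send_rows", "payload": {"increments": [[-40,-9,0,0,0,0],[-55,-13,0,0,0,0],[-55,-13,0,0,0,0],[-55,-13,0,0,0,0],[-55,-13,0,0,0,0]]}}

```text
time: 11.3
tool_pos: [486.6, -268.3, 155.5]
tcp_rot: [-179.9, -0.1, 96.5]
ft_force: [1.3, 0.2, -1.4]
finger_gap: 8.7
grip_force: 49.0
```

Call:
{"api": "send_rows", "payload": {"increments": [[-55,-13,0,0,0,0],[-55,-13,0,0,0,0],[-40,-9,0,0,0,0],[-20,-4,0,0,0,0],[0,0,0,0,0,0]]}}

```text
time: 11.92
tool_pos: [467.0, -441.1, 155.0]
tcp_rot: [-179.9, -0.2, 96.4]
ft_force: [-0.1, 0.6, -1.5]
finger_gap: 9.2
grip_force: 49.0
```

Call:
{"api": "send_rows", "payload": {"increments": [[0,0,40,0,0,0],[0,0,45,0,0,0],[0,0,40,0,0,0],[0,0,17,0,0,0],[0,0,0,0,0,0]]}}

```text
time: 12.55
tool_pos: [468.1, -439.1, 14.7]
tcp_rot: [-179.9, -0.1, 96.5]
ft_force: [-0.1, -0.4, -2.1]
finger_gap: 8.8
grip_force: 50.9
```

Call:
{"api": "send_rows", "payload": {"increments": [[0,0,0,0,0,0],[0,0,0,0,0,0]]}}

```text
time: 12.8
tool_pos: [469.0, -440.8, 16.6]
tcp_rot: [179.9, 0.1, 96.5]
ft_force: [-0.5, 0.7, -0.7]
finger_gap: 8.8
grip_force: 50.9
```

Call:
{"api": "send_rows", "payload": {"increments": [[0,0,2,0,0,0],[0,0,0,0,0,0]]}}

```text
time: 13.05
tool_pos: [468.4, -440.4, 13.6]
tcp_rot: [-180.0, -0.0, 96.5]
ft_force: [-0.5, -0.6, -1.9]
finger_gap: 8.9
grip_force: 50.9
```

Call:
{"api": "send_rows", "payload": {"increments": [[0,0,1,0,0,0],[0,0,0,0,0,0]]}}

```text
time: 13.3
tool_pos: [468.4, -440.5, 12.6]
tcp_rot: [-180.0, -0.0, 96.5]
ft_force: [-0.7, 0.9, -0.8]
finger_gap: 8.5
grip_force: 50.9
```

Call:
{"api": "send_rows", "payload": {"increments": [[0,0,1,0,0,0],[0,0,0,0,0,0]]}}

```text
time: 13.55
tool_pos: [468.5, -440.6, 11.8]
tcp_rot: [180.0, 0.0, 96.5]
ft_force: [0.2, -0.1, -1.1]
finger_gap: 8.6
grip_force: 51.0
```

Call:
{"api": "send_rows", "payload": {"increments": [[0,0,1,0,0,0],[0,0,0,0,0,0]]}}

```text
time: 13.8
tool_pos: [468.6, -440.6, 11.7]
tcp_rot: [180.0, 0.0, 96.5]
ft_force: [-2.7, 3.4, 6.3]
finger_gap: 9.2
grip_force: 52.1
```

Call:
{"api": "send_rows", "payload": {"increments": [[0,0,1,0,0,0],[0,0,0,0,0,0]]}}

```text
time: 14.05
tool_pos: [468.6, -440.6, 11.6]
tcp_rot: [-180.0, 0.0, 96.5]
ft_force: [-5.1, 5.7, 14.6]
finger_gap: 8.9
grip_force: 53.2
```

Call:
{"api": "send_rows", "payload": {"increments": [[0,0,-2,0,0,0],[0,0,0,0,0,0],[0,0,0,0,0,0]], "grip": 0.3}}

```text
time: 14.42
tool_pos: [468.4, -440.5, 11.5]
tcp_rot: [-180.0, -0.0, 96.5]
ft_force: [0.3, 0.5, 0.4]
finger_gap: 29.9
grip_force: 0.0
```

Call:
{"api": "send_rows", "payload": {"increments": [[0,0,-20,0,0,0],[0,0,-40,0,0,0],[0,0,-45,0,0,0],[0,0,-20,0,0,0.15],[0,0,0,0,0,0.18]]}}

```text
time: 15.05
tool_pos: [470.0, -442.2, 141.8]
tcp_rot: [179.7, 0.2, 77.3]
ft_force: [0.3, 0.3, -1.2]
finger_gap: 29.8
grip_force: 0.0
```

Call:
{"api": "send_rows", "payload": {"increments": [[0,0,0,0,0,0.18],[0,0,0,0,0,0.18],[0,0,0,0,0,0.18],[0,0,0,0,0,0.18],[0,0,0,0,0,0.18]], "grip": -0.75}}

```text
time: 15.68
tool_pos: [468.7, -440.8, 138.4]
tcp_rot: [179.9, -0.0, 25.7]
ft_force: [0.9, 0.9, 0.5]
finger_gap: 74.7
grip_force: 0.0
```

Run:
```python
from h import *
from bench import r
for k in("top","scene"):
    d=r.snapshot(k);np.savez(k+"2.npz",**d);X=cloud(d)
    m=(X[...,0]>480)&(X[...,0]<690)&(X[...,1]>-300)&(X[...,1]<-125)&(X[...,2]>27)&(X[...,2]<40)
    m=cv2.morphologyEx(m.astype(np.uint8),cv2.MORPH_OPEN,np.ones((3,3)))
    n,lab,st,_=cv2.connectedComponentsWithStats(m)
    for i in range(1,n):
        if st[i,4]>60: q=X[lab==i];print(k,st[i],cv2.minEnclosingCircle(q[:,:2].astype(np.float32)),q.mean(0).round(1))
to([600.5,-184.5,100],22)
```

```text
top [344 246  19  20 251] ((600.4585571289062, -182.86073303222656), 25.689645767211914) [ 600.9 -183.1   31.8]
scene [275 260  20  18 289] ((603.8351440429688, -183.32518005371094), 26.616609573364258) [ 605.6 -184.2   32.3]
t 15.78 pos [ 468.7 -440.8  138.2] rot [ 1.7992e+02 -2.0000e-02  2.5880e+01] F [-0.1 -0.  -0.8] gap 75.0 gf 0.0
 turn 0.0676 tool d [ 218.2 -188.3   38.2]
```

Call:
{"api": "send_rows", "payload": {"increments": [[0,0,0,0,0,0.0676],[44,-38,0,0,0,0],[50,-43,0,0,0,0],[50,-43,0,0,0,0],[45,-38,0,0,0,0]]}}

```text
time: 16.4
tool_pos: [580.3, -223.6, 137.9]
tcp_rot: [179.9, -0.1, 22.4]
ft_force: [0.9, -0.4, 0.4]
finger_gap: 74.9
grip_force: 0.0
```

Call:
{"api": "send_rows", "payload": {"increments": [[30,-27,20,0,0,0],[0,0,40,0,0,0],[0,0,20,0,0,0],[0,0,0,0,0,0],[0,0,0,0,0,0]]}}

```text
time: 17.02
tool_pos: [597.7, -190.1, 58.4]
tcp_rot: [179.9, -0.1, 22.1]
ft_force: [-0.0, -0.1, 0.2]
finger_gap: 75.0
grip_force: 0.0
```

```bash
python3 -c "
from h import *
to([601.5,-183.3,-1],22)"
```

```text
t 17.02 pos [ 597.7 -190.1   58.4] rot [ 1.7992e+02 -8.0000e-02  2.2130e+01] F [-0.  -0.1  0.2] gap 75.0 gf 0.0
 turn 0.0023 tool d [ 6.1 -4.9 59.4]
```

Call:
{"api": "send_rows", "payload": {"increments": [[6,-5,15,0,0,0],[0,0,25,0,0,0],[0,0,14,0,0,0],[0,0,4,0,0,0],[0,0,0,0,0,0]]}}

```text
time: 17.65
tool_pos: [600.8, -182.2, -1.1]
tcp_rot: [180.0, -0.0, 22.1]
ft_force: [-0.8, -0.1, 0.6]
finger_gap: 74.8
grip_force: 0.0
```

Call:
{"api": "send_rows", "payload": {"increments": [[0,0,0,0,0,0],[0,0,0,0,0,0],[0,0,0,0,0,0],[0,0,0,0,0,0]], "grip": 1, "grip_force": 40}}

```text
time: 18.15
tool_pos: [601.6, -182.6, -0.0]
tcp_rot: [179.9, -0.1, 22.1]
ft_force: [0.1, -0.4, 6.0]
finger_gap: 49.0
grip_force: 41.8
```

Call:
{"api": "send_rows", "payload": {"increments": [[0,0,-10,0,0,0],[0,0,-30,0,0,0.09],[0,0,-40,0,0,0.09],[0,0,-35,0,0,0.092],[0,0,0,0,0,0]]}}

```text
time: 18.77
tool_pos: [603.1, -183.1, 118.5]
tcp_rot: [179.8, -0.4, 6.5]
ft_force: [0.3, -0.1, -1.6]
finger_gap: 48.8
grip_force: 41.5
```

```bash
python3 -c "
from h import *
to([522,-3,110],6.5)"
```

```text
t 18.77 pos [ 603.1 -183.1  118.5] rot [179.8   -0.37   6.51] F [ 0.3 -0.1 -1.6] gap 48.8 gf 41.5
 turn 0.0002 tool d [ -60.2 -188.1    8.5]
```

Call:
{"api": "send_rows", "payload": {"increments": [[-30,-30,0,0,0,0],[-30,-45,0,0,0,0],[0,-50,0,0,0,0],[0,-43,0,0,0,0],[0,-20,0,0,0,0]]}}

```text
time: 19.4
tool_pos: [518.0, -0.0, 112.6]
tcp_rot: [-180.0, 0.1, 6.7]
ft_force: [-0.0, -1.0, -0.1]
finger_gap: 49.3
grip_force: 41.6
```

Call:
{"api": "send_rows", "payload": {"increments": [[0,0,0,0,0,0],[0,0,0,0,0,0]]}}

```text
time: 19.65
tool_pos: [519.1, -2.7, 113.1]
tcp_rot: [180.0, 0.1, 6.6]
ft_force: [-0.7, 0.2, 0.0]
finger_gap: 48.9
grip_force: 41.6
```

Run:
```python
from h import *
from bench import r
to([522,-3,44],6.5)
d=r.snapshot("scene");cv2.imwrite("pics/s4.png",cv2.resize(d["img"][150:270,250:450],(800,480)))
```

```text
t 19.65 pos [519.1  -2.7 113.1] rot [1.7999e+02 6.0000e-02 6.5900e+00] F [-0.7  0.2  0. ] gap 48.9 gf 41.6
 turn 0.0015 tool d [ 2.8  0.6 69.1]
```

View pics/s4.png

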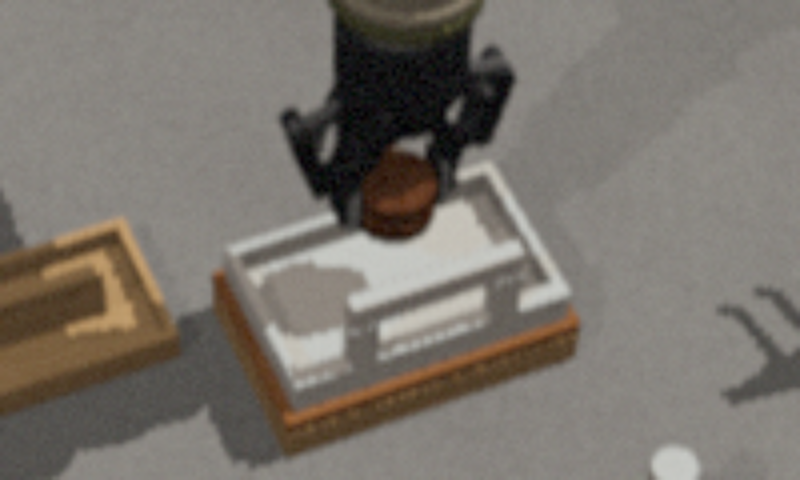

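The castanets are held centrally above the caddy. I'll lower them onto its floor.

Call:
{"api": "send_rows", "payload": {"increments": [[1,0,25,0,0,0],[0,0,25,0,0,0],[0,0,12,0,0,0],[0,0,4,0,0,0],[0,0,0,0,0,0]]}}

```text
time: 20.32
tool_pos: [520.9, -2.4, 48.1]
tcp_rot: [180.0, -0.0, 6.5]
ft_force: [-0.4, -0.4, -0.3]
finger_gap: 48.8
grip_force: 41.6
```

Call:
{"api": "send_rows", "payload": {"increments": [[0,0,1.5,0,0,0],[0,0,0,0,0,0]]}}

```text
time: 20.58
tool_pos: [521.0, -2.1, 46.8]
tcp_rot: [180.0, -0.1, 6.6]
ft_force: [-0.2, 0.5, -0.7]
finger_gap: 48.7
grip_force: 41.6
```

Call:
{"api": "send_rows", "payload": {"increments": [[0,0,1,0,0,0],[0,0,0,0,0,0]]}}

```text
time: 20.82
tool_pos: [520.5, -2.1, 45.2]
tcp_rot: [180.0, -0.0, 6.6]
ft_force: [0.3, 0.2, -0.8]
finger_gap: 49.1
grip_force: 41.6
```

Call:
{"api": "send_rows", "payload": {"increments": [[0,0,1,0,0,0],[0,0,0,0,0,0]]}}

```text
time: 21.08
tool_pos: [520.4, -2.1, 44.1]
tcp_rot: [-180.0, 0.0, 6.6]
ft_force: [-0.3, 0.1, -0.8]
finger_gap: 49.0
grip_force: 41.6
```

Call:
{"api": "send_rows", "payload": {"increments": [[0,0,0.6,0,0,0],[0,0,0,0,0,0]]}}

```text
time: 21.32
tool_pos: [520.5, -2.1, 43.9]
tcp_rot: [-180.0, 0.0, 6.6]
ft_force: [-3.6, 0.0, 5.0]
finger_gap: 48.5
grip_force: 42.2
```

Call:
{"api": "send_rows", "payload": {"increments": [[0,0,0.6,0,0,0],[0,0,0,0,0,0]]}}

```text
time: 21.58
tool_pos: [520.5, -2.1, 43.9]
tcp_rot: [180.0, 0.0, 6.6]
ft_force: [-7.2, 0.2, 11.0]
finger_gap: 49.0
grip_force: 42.9
```

Call:
{"api": "send_rows", "payload": {"increments": [[0,0,-1.5,0,0,0],[0,0,0,0,0,0],[0,0,0,0,0,0]], "grip": -0.6}}

```text
time: 21.95
tool_pos: [520.5, -2.2, 44.3]
tcp_rot: [180.0, 0.0, 6.6]
ft_force: [-0.3, 0.5, -0.6]
finger_gap: 68.4
grip_force: 0.0
```

Call:
{"api": "send_rows", "payload": {"increments": [[0,0,-20,0,0,0],[0,0,-40,0,0,0],[0,0,-45,0,0,0],[0,0,-30,0,0,-0.1],[0,0,0,0,0,-0.173]]}}

```text
time: 22.58
tool_pos: [522.6, -2.3, 183.1]
tcp_rot: [179.8, -0.3, 22.5]
ft_force: [0.4, -0.1, -0.3]
finger_gap: 68.3
grip_force: 0.0
```

Call:
{"api": "send_rows", "payload": {"increments": [[0,0,0,0,0,-0.173],[0,0,0,0,0,-0.173],[0,0,0,0,0,-0.173],[0,0,0,0,0,-0.173],[0,0,0,0,0,-0.173]], "grip": 0}}

```text
time: 23.2
tool_pos: [520.5, -2.1, 179.2]
tcp_rot: [-180.0, 0.0, 72.1]
ft_force: [-0.9, -0.7, -0.5]
finger_gap: 43.2
grip_force: 0.0
```

Call:
{"api": "send_rows", "payload": {"increments": [[0,0,0,0,0,-0.173],[0,0,0,0,0,-0.173],[0,0,0,0,0,-0.085],[0,0,0,0,0,0]]}}

```text
time: 23.7
tool_pos: [520.5, -2.1, 179.3]
tcp_rot: [-180.0, -0.0, 96.4]
ft_force: [0.4, -0.0, 0.2]
finger_gap: 42.7
grip_force: 0.0
```

Run:
```python
from h import *
from bench import r
d=r.snapshot("scene");cv2.imwrite("pics/s5.png",cv2.resize(d["img"][150:270,250:450],(800,480)))
X=cloud(d).reshape(-1,3);th=np.deg2rad(6.5);R=np.array([[np.cos(th),np.sin(th)],[-np.sin(th),np.cos(th)]])
m=(abs(X[:,0]-575)<40)&(abs(X[:,1])<80)&(X[:,2]>112)&(X[:,2]<130);L=(X[m][:,:2]-[527.5,-3])@R.T
print("bar",np.percentile(L,[1,99],axis=0).round(1).tolist(),X[m][:,2].mean(),cv2.minAreaRect(X[m][:,:2].astype(np.float32)))
to([581.8,-32.3,150],96.5)
```

```text
bar [[46.3, -54.7], [60.6, 53.1]] 121.67097071321206 ((580.9052124023438, 2.5186767578125), (16.148822784423828, 108.9205551147461), 7.821035385131836)
t 23.75 pos [520.5  -2.1 179.3] rot [-179.99   -0.     96.33] F [-0.5 -0.6 -0.2] gap 42.8 gf 0.0
 turn -0.0029 tool d [-36.9  57.5  29.3]
```

View pics/s5.png

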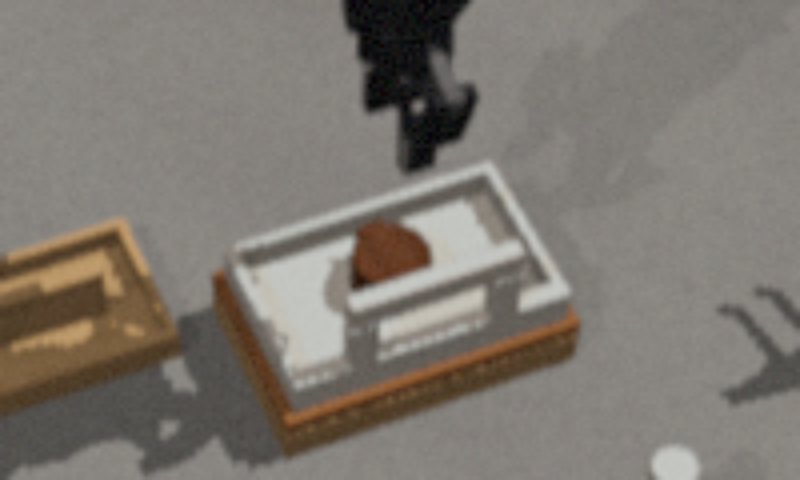

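The castanets sit in the middle of the caddy. Now the handle.

Call:
{"api": "send_rows", "payload": {"increments": [[-18,28,0,0,0,-0.003],[-19,29.5,0,0,0,0],[0,0,25,0,0,0],[0,0,25,0,0,0],[0,0,15,0,0,0]]}}

```text
time: 24.38
tool_pos: [581.1, -32.3, 112.8]
tcp_rot: [-179.9, -0.0, 96.5]
ft_force: [0.0, -0.7, 0.4]
finger_gap: 42.5
grip_force: 0.0
```

Call:
{"api": "send_rows", "payload": {"increments": [[0,0,4,0,0,0],[0,0,0,0,0,0],[0,0,0,0,0,0]]}}

```text
time: 24.75
tool_pos: [582.7, -32.4, 111.8]
tcp_rot: [179.9, 0.0, 96.6]
ft_force: [0.4, -0.6, -0.3]
finger_gap: 42.6
grip_force: 0.0
```

```bash
python3 -c "
from h import *
to([581.8,-32.3,108],96.5)"
```

```text
t 24.75 pos [582.7 -32.4 111.8] rot [1.7989e+02 3.0000e-02 9.6620e+01] F [ 0.4 -0.6 -0.3] gap 42.6 gf 0.0
 turn 0.002 tool d [ 0.2 -0.9  3.8]
```

Call:
{"api": "send_rows", "payload": {"increments": [[0,-0.9,3,0,0,0],[0,0,0,0,0,0]]}}

```text
time: 25.0
tool_pos: [580.9, -32.5, 107.6]
tcp_rot: [180.0, 0.0, 96.6]
ft_force: [-0.7, 0.3, 1.0]
finger_gap: 42.7
grip_force: 0.0
```

Call:
{"api": "send_rows", "payload": {"increments": [[0,0,0,0,0,0],[0,0,0,0,0,0],[0,0,0,0,0,0],[0,0,0,0,0,0],[0,0,0,0,0,0]], "grip": 1, "grip_force": 100}}

```text
time: 25.62
tool_pos: [581.4, -32.4, 108.0]
tcp_rot: [179.9, 0.0, 96.6]
ft_force: [2.0, 0.1, 4.1]
finger_gap: 9.5
grip_force: 98.6
```

Call:
{"api": "send_rows", "payload": {"increments": [[0,0,-3,0,0,0],[0,0,-10,0,0,0],[0,0,-20,0,0,0],[0,0,-10,0,0,0],[0,0,0,0,0,0]]}}

```text
time: 26.25
tool_pos: [582.1, -32.6, 152.5]
tcp_rot: [179.8, 0.0, 96.6]
ft_force: [0.5, 0.0, -4.2]
finger_gap: 9.3
grip_force: 97.9
```

Run:
```python
from h import *
from bench import r
d=r.snapshot("scene");cv2.imwrite("pics/s6.png",cv2.resize(d["img"][150:270,250:450],(800,480)))
for k in("top","scene"):
    X=cloud(r.snapshot(k)).reshape(-1,3)
    # box top and caddy rims
    m=(abs(X[:,0]-527)<75)&(abs(X[:,1])<115)&(X[:,2]>30)&(X[:,2]<44);print("box",cv2.minAreaRect(X[m][:,:2].astype(np.float32)))
    m=(abs(X[:,0]-527)<90)&(abs(X[:,1])<120)&(X[:,2]>100)&(X[:,2]<115)&(X[:,0]<570);q=X[m];print("rim",cv2.minAreaRect(q[:,:2].astype(np.float32)),np.linalg.lstsq(np.c_[q[:,:2]-[527,-3],np.ones(len(q))],q[:,2],rcond=None)[0])
to([581.8,-32.3,150],96.5)
```

```text
box ((477.50628662109375, -23.777084350585938), (73.77010345458984, 207.12109375), 28.466861724853516)
rim ((522.2919311523438, -5.713203430175781), (101.92403411865234, 174.6856689453125), 6.301009654998779) [2.50743194e-02 1.84874030e-03 1.09697837e+02]
box ((530.5816650390625, -3.07928466796875), (127.79339599609375, 197.54083251953125), 6.323360443115234)
rim ((524.6181030273438, -2.8108444213867188), (108.17571258544922, 184.21585083007812), 6.104324817657471) [ 1.48340308e-02 -2.92826370e-03  1.07495238e+02]
t 26.4 pos [580.6 -32.4 150. ] rot [-1.7996e+02 -1.0000e-02  9.6620e+01] F [-0.8  0.1 -4. ] gap 9.1 gf 97.9
 turn 0.0022 tool d [-0.   1.2 -0. ]
```

View pics/s6.png

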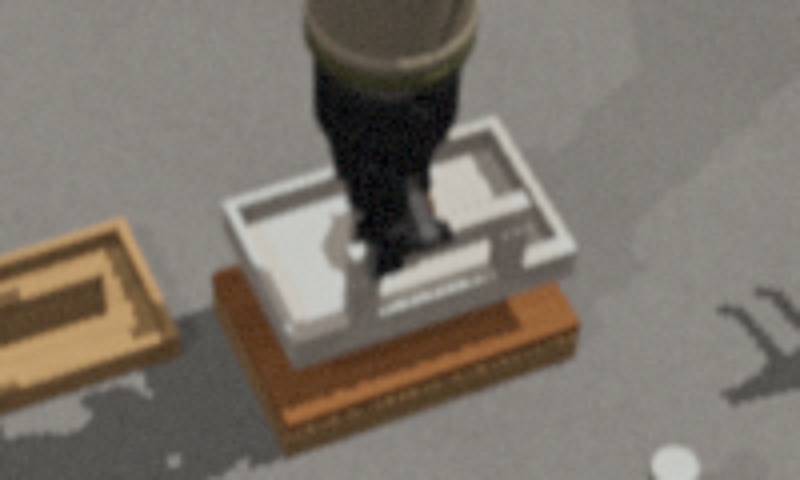

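Call:
{"api": "send_rows", "payload": {"increments": [[0,0,-20,0,0,0],[0,0,-25,0,0,0],[0,0,-5,0,0,-0.06],[0,0,0,0,0,-0.059],[0,0,0,0,0,0]]}}

```text
time: 27.02
tool_pos: [581.2, -32.5, 201.6]
tcp_rot: [180.0, 0.0, 103.4]
ft_force: [-0.4, -1.1, -3.9]
finger_gap: 9.4
grip_force: 98.1
```

```bash
python3 -c "
from h import *
to([533.4,282.5,201],103.4)"
```

```text
t 27.02 pos [581.2 -32.5 201.6] rot [1.7995e+02 2.0000e-02 1.0342e+02] F [-0.4 -1.1 -3.9] gap 9.4 gf 98.1
 turn 0.0003 tool d [317.5  26.5   0.6]
```

Call:
{"api": "send_rows", "payload": {"increments": [[20,2,0,0,0,0],[35,3,0,0,0,0],[40,4,0,0,0,0],[40,4,0,0,0,0],[40,3,0,0,0,0]]}}

```text
time: 27.65
tool_pos: [555.1, 143.6, 200.7]
tcp_rot: [-180.0, -0.0, 103.4]
ft_force: [-0.0, 0.4, -4.2]
finger_gap: 9.4
grip_force: 98.1
```

Call:
{"api": "send_rows", "payload": {"increments": [[40,3,0,0,0,0],[40,3,0,0,0,0],[35,3,0,0,0,0],[20,1.5,0,0,0,0],[7.5,0,0,0,0,0]]}}

```text
time: 28.28
tool_pos: [532.4, 283.6, 200.4]
tcp_rot: [-180.0, 0.0, 103.5]
ft_force: [0.3, -0.6, -4.0]
finger_gap: 9.1
grip_force: 98.1
```

Call:
{"api": "send_rows", "payload": {"increments": [[0,0,0,0,0,0],[0,0,0,0,0,0],[0,0,0,0,0,0]]}}

```text
time: 28.65
tool_pos: [533.3, 281.5, 200.6]
tcp_rot: [180.0, 0.0, 103.4]
ft_force: [-0.1, 0.0, -3.5]
finger_gap: 9.3
grip_force: 98.1
```

Run:
```python
from h import *
from bench import r
th=np.deg2rad(13.4);R=np.array([[np.cos(th),np.sin(th)],[-np.sin(th),np.cos(th)]])
for k in("top","scene"):
    d=r.snapshot(k);X=cloud(d).reshape(-1,3)
    X=X[(abs(X[:,0]-590)<160)&(abs(X[:,1]-330)<130)];L=np.c_[(X[:,:2]-[617,341.5])@R.T,X[:,2]]
    b=L[(L[:,2]>200)&(L[:,2]<222)&(L[:,0]>-104)&(L[:,0]<-82)&(L[:,1]>-20)&(L[:,1]<70)];print(k,"bar",np.percentile(b,[2,50,98],axis=0).round(1).tolist())
    t=L[(L[:,2]>168)&(L[:,2]<195)&(L[:,0]>-62)&(L[:,0]<-15)];print("rods",np.percentile(t,[2,98],axis=0).round(1).tolist())
    t=L[(L[:,2]>182)&(L[:,2]<192)&(L[:,0]>-75)&(L[:,0]<-40)]
    for s in(-1,1): q=t[t[:,1]*s>0];print(" tip",len(q),q.mean(0).round(1) if len(q) else 0)
    w=L[(L[:,0]>-205)&(L[:,0]<-112)&(L[:,2]>150)&(L[:,2]<172)];print(" walltop",cv2.minAreaRect(w[:,:2].astype(np.float32)))
cv2.imwrite("pics/s7.png",cv2.resize(d["img"][110:290,330:570],(800,600)))
to([609.3,300.6,201],103.4)
```

```text
Traceback (most recent call last):
IndexError: index -1 is out of bounds for axis 0 with size 0
```

```bash
cat > hang.py <<'E'
from h import *
from bench import r
import sys
th=np.deg2rad(13.4);R=np.array([[np.cos(th),np.sin(th)],[-np.sin(th),np.cos(th)]])
bx=float(sys.argv[2]);bz=float(sys.argv[3])
for k in("top","scene"):
    d=r.snapshot(k);C=cloud(d);m=(abs(C[...,0]-590)<160)&(abs(C[...,1]-330)<130);X=C[m];white=(d["img"].min(-1)>100)[m]
    L=np.c_[(X[:,:2]-[617,341.5])@R.T,X[:,2]]
    def rep(n,q): print(k,n,len(q),np.percentile(q,[2,50,98],axis=0).round(1).tolist() if len(q)>3 else "")
    b=L[white&(abs(L[:,2]-bz)<12)&(abs(L[:,0]-bx)<14)&(L[:,1]>-18)&(L[:,1]<75)];rep("bar",b)
    for s in(-1,1): rep("tip",L[(L[:,2]>180)&(L[:,2]<192)&(L[:,0]>-66)&(L[:,0]<-46)&(L[:,1]*s>5)&(L[:,1]*s<24)])
    w=L[white&(L[:,0]>bx-112)&(L[:,0]<bx-90)&(L[:,2]>bz-85)&(L[:,2]<bz-30)];rep("frontwall",w)
cv2.imwrite("pics/"+sys.argv[1],cv2.resize(d["img"][110:290,330:570],(800,600)))
E
python3 hang.py s7.png -95 214; python3 -c "
from h import *
to([609.3,300.6,201],103.4)"
```

```text
top bar 0 
top tip 0 
top tip 0 
top frontwall 236 [[-201.6, -92.6, 131.4], [-193.1, -57.1, 140.8], [-185.3, -20.1, 160.8]]
scene bar 28 [[-100.1, -4.7, 202.2], [-95.2, 42.6, 216.6], [-87.2, 52.3, 220.0]]
scene tip 14 [[-55.8, -18.7, 182.8], [-50.4, -15.9, 184.8], [-46.7, -10.5, 190.0]]
scene tip 15 [[-54.5, 8.2, 181.0], [-49.9, 13.0, 182.7], [-46.8, 17.7, 188.6]]
scene frontwall 207 [[-201.6, -93.8, 132.9], [-194.3, -51.3, 141.3], [-186.0, -9.8, 161.9]]
t 28.8 pos [533.2 282.  200.5] rot [180.     0.   103.39] F [-0.3  0.5 -3.4] gap 9.3 gf 98.1
 turn -0.0001 tool d [ 0.5 78.4 -0.5]
```

View pics/s7.png

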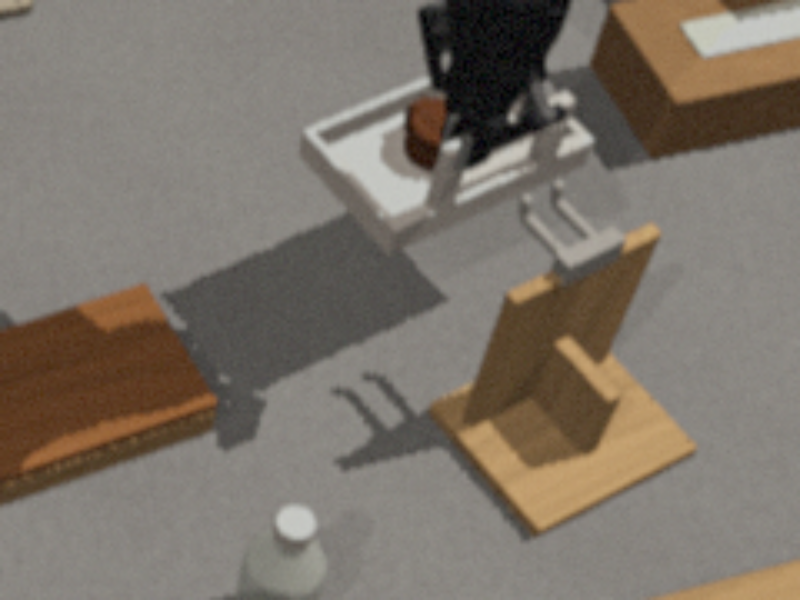

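The caddy is level in front of the hook, with the slot facing the tips. I'll advance over the rods.

Call:
{"api": "send_rows", "payload": {"increments": [[0,8,0,0,0,0],[0,10,0,0,0,0],[0,10,0,0,0,0],[0,10,0,0,0,0],[0,6,0,0,0,0]]}}

```text
time: 29.42
tool_pos: [576.5, 292.9, 200.3]
tcp_rot: [-180.0, 0.0, 103.4]
ft_force: [-0.5, -0.0, -3.8]
finger_gap: 9.5
grip_force: 98.2
```

Call:
{"api": "send_rows", "payload": {"increments": [[0,8,0,0,0,0],[0,10,0,0,0,0],[0,8,0,0,0,0],[0,4,0,0,0,0],[0,0,0,0,0,0]]}}

```text
time: 30.05
tool_pos: [605.1, 299.7, 200.4]
tcp_rot: [-180.0, 0.0, 103.4]
ft_force: [0.3, 0.7, -3.6]
finger_gap: 9.5
grip_force: 98.2
```

```bash
python3 hang.py s8.png -20 214; python3 -c "
from h import *
to([609.3,300.6,181],103.4)"
```

```text
top bar 31 [[-28.3, 36.6, 204.2], [-25.1, 46.3, 214.7], [-19.8, 51.8, 219.6]]
top tip 0 
top tip 0 
top frontwall 407 [[-127.6, -91.2, 131.6], [-120.7, -33.0, 148.5], [-110.5, 86.2, 161.5]]
scene bar 39 [[-26.0, 0.8, 213.7], [-20.7, 39.3, 216.6], [-15.1, 50.4, 220.0]]
scene tip 0 
scene tip 0 
scene frontwall 297 [[-128.1, -92.6, 132.0], [-121.3, -38.1, 148.1], [-110.6, 38.0, 161.5]]
t 30.15 pos [604.8 299.7 200.4] rot [-179.98    0.    103.44] F [-0.4  0.5 -4.2] gap 9.3 gf 98.2
 turn 0.0008 tool d [-0.2  4.6 19.4]
```

View pics/s8.png

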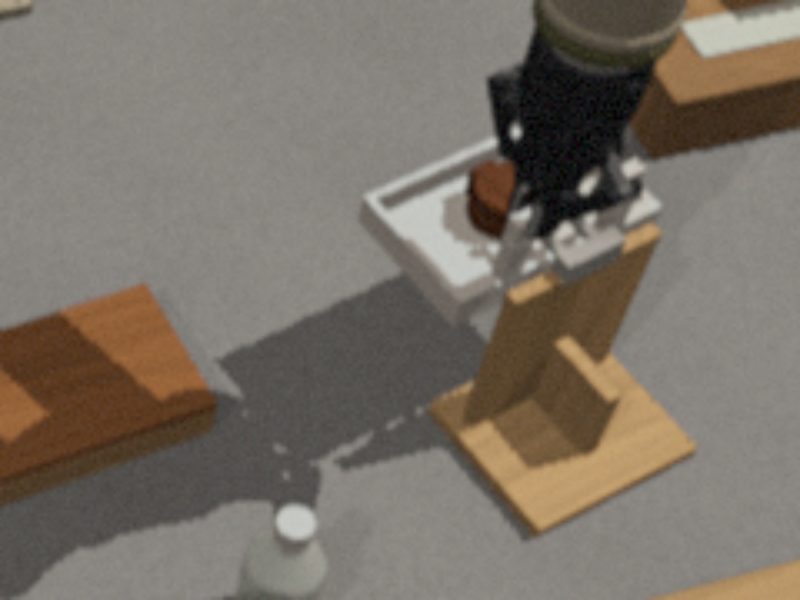

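The slot is over the rods, with the bar at about x = -22 in the stand's frame. Lowering.

Call:
{"api": "send_rows", "payload": {"increments": [[0,3,4,0,0,0],[0,0,6,0,0,0],[0,0,4,0,0,0],[0,0,2,0,0,0],[0,0,0,0,0,0]]}}

```text
time: 30.78
tool_pos: [607.7, 300.4, 184.2]
tcp_rot: [-180.0, 0.0, 103.4]
ft_force: [1.1, 0.0, -4.6]
finger_gap: 9.4
grip_force: 98.1
```

Call:
{"api": "send_rows", "payload": {"increments": [[0,0,1,0,0,0],[0,0,0,0,0,0]]}}

```text
time: 31.02
tool_pos: [607.9, 300.4, 183.6]
tcp_rot: [180.0, -0.0, 103.4]
ft_force: [-0.0, -0.1, -4.1]
finger_gap: 9.1
grip_force: 98.1
```

Call:
{"api": "send_rows", "payload": {"increments": [[0,0,1,0,0,0],[0,0,0,0,0,0]]}}

```text
time: 31.28
tool_pos: [607.8, 300.4, 182.4]
tcp_rot: [-180.0, 0.0, 103.4]
ft_force: [-0.0, 0.6, -3.9]
finger_gap: 9.5
grip_force: 98.1
```

Call:
{"api": "send_rows", "payload": {"increments": [[0,0,0.7,0,0,0],[0,0,0,0,0,0]]}}

```text
time: 31.52
tool_pos: [607.8, 300.4, 181.7]
tcp_rot: [-180.0, 0.0, 103.4]
ft_force: [0.1, -0.3, -3.3]
finger_gap: 9.6
grip_force: 98.1
```

Call:
{"api": "send_rows", "payload": {"increments": [[0,0,0.7,0,0,0],[0,0,0,0,0,0]]}}

```text
time: 31.78
tool_pos: [607.8, 300.4, 181.0]
tcp_rot: [-180.0, -0.0, 103.4]
ft_force: [0.4, -0.2, -3.8]
finger_gap: 9.8
grip_force: 98.1
```

Call:
{"api": "send_rows", "payload": {"increments": [[0,0,0.6,0,0,0],[0,0,0,0,0,0]]}}

```text
time: 32.02
tool_pos: [607.9, 300.4, 180.7]
tcp_rot: [180.0, 0.0, 103.4]
ft_force: [0.6, 0.6, -2.6]
finger_gap: 9.2
grip_force: 98.3
```

Call:
{"api": "send_rows", "payload": {"increments": [[0,0,0.5,0,0,0],[0,0,0,0,0,0]]}}

```text
time: 32.28
tool_pos: [608.0, 300.4, 180.5]
tcp_rot: [180.0, -0.0, 103.4]
ft_force: [-1.3, 0.1, -0.4]
finger_gap: 9.4
grip_force: 98.7
```

Call:
{"api": "send_rows", "payload": {"increments": [[0,0,0.5,0,0,0],[0,0,0,0,0,0]], "grip_force": 20}}

```text
time: 32.52
tool_pos: [608.0, 300.4, 180.3]
tcp_rot: [180.0, 0.0, 103.4]
ft_force: [-2.5, -3.7, 4.2]
finger_gap: 9.8
grip_force: 99.3
```

Call:
{"api": "send_rows", "payload": {"increments": [[0,0,0,0,0,0],[0,0,0,0,0,0],[0,0,0,0,0,0]], "grip": 0.62}}

```text
time: 32.9
tool_pos: [607.9, 300.5, 179.2]
tcp_rot: [-180.0, -0.0, 103.4]
ft_force: [1.2, -0.1, -0.0]
finger_gap: 16.2
grip_force: 0.0
```

```bash
python3 hang.py s9.png -20 194
```

```text
top bar 39 [[-25.6, 34.4, 183.7], [-23.0, 45.3, 196.2], [-15.4, 51.8, 201.6]]
top tip 0 
top tip 0 
top frontwall 148 [[-119.0, -91.0, 117.3], [-115.8, -34.6, 126.4], [-111.3, 88.6, 131.8]]
scene bar 46 [[-25.3, 0.6, 190.9], [-18.6, 39.7, 197.2], [-12.7, 52.4, 201.6]]
scene tip 0 
scene tip 0 
scene frontwall 217 [[-119.4, -90.8, 110.4], [-112.8, -36.8, 124.5], [-110.2, 27.1, 131.5]]
```

View pics/s9.png

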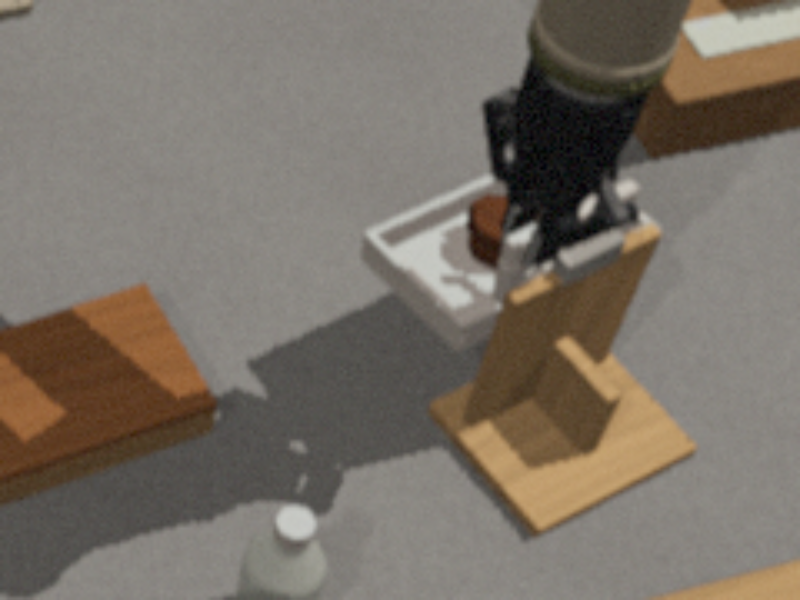

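It is hanging, tilted forward about 5° as expected, with the plate against the panel. I'll open more and check that it stays.

Call:
{"api": "send_rows", "payload": {"increments": [[0,0,0,0,0,0],[0,0,0,0,0,0],[0,0,0,0,0,0]], "grip": 0.4}}

```text
time: 33.38
tool_pos: [607.8, 300.4, 179.5]
tcp_rot: [180.0, 0.0, 103.4]
ft_force: [1.1, -0.7, 0.5]
finger_gap: 25.4
grip_force: 0.0
```

Call:
{"api": "send_rows", "payload": {"increments": [[0,0,-4,0,0,0],[0,0,-10,0,0,0],[0,0,-25,0,0,0],[0,0,-30,0,0,0],[0,0,-10,0,0,0]]}}

```text
time: 34.0
tool_pos: [609.0, 300.9, 262.2]
tcp_rot: [179.7, -0.0, 103.4]
ft_force: [0.0, -0.2, 0.9]
finger_gap: 25.4
grip_force: 0.0
```

```bash
python3 hang.py s10.png -20 194
python3 - <<'E'
from h import *
to([468.5,-440.5,160],96.5)
E
```

```text
top bar 0 
top tip 13 [[-56.7, -16.7, 180.3], [-52.4, -13.6, 183.4], [-48.7, -8.5, 188.1]]
top tip 0 
top frontwall 141 [[-119.1, -90.9, 120.6], [-115.9, -37.7, 126.7], [-110.3, 88.0, 131.5]]
scene bar 201 [[-25.3, -15.2, 182.6], [-15.3, 16.0, 194.9], [-10.7, 50.8, 200.7]]
scene tip 15 [[-55.2, -19.0, 180.4], [-50.2, -15.1, 185.1], [-46.7, -11.1, 188.6]]
scene tip 10 [[-53.5, 8.3, 181.2], [-49.8, 12.1, 183.5], [-46.4, 15.1, 186.1]]
scene frontwall 309 [[-119.5, -88.2, 110.7], [-112.8, -13.4, 124.0], [-110.1, 78.9, 131.7]]
t 34.1 pos [608.6 300.8 260.5] rot [ 1.7981e+02 -3.0000e-02  1.0344e+02] F [0.4 0.1 0.9] gap 25.5 gf 0.0
 turn 0.1211 tool d [-720.6 -223.1  100.5]
```

The caddy stays put after release. Now back to the deep tray.

Call:
{"api": "send_rows", "payload": {"increments": [[0,0,0,0,0,0.06],[0,0,0,0,0,0.061],[-20,-6,0,0,0,0],[-40,-12,0,0,0,0],[-55,-17,0,0,0,0]]}}

```text
time: 34.72
tool_pos: [585.0, 181.7, 256.3]
tcp_rot: [-179.9, 0.0, 96.6]
ft_force: [1.2, 0.5, 0.4]
finger_gap: 25.6
grip_force: 0.0
```

Call:
{"api": "send_rows", "payload": {"increments": [[-55,-17,0,0,0,0],[-55,-17,0,0,0,0],[-55,-17,0,0,0,0],[-55,-17,0,0,0,0],[-55,-17,0,0,0,0]]}}

```text
time: 35.35
tool_pos: [531.6, -102.2, 256.9]
tcp_rot: [-179.9, -0.0, 96.5]
ft_force: [0.6, -0.3, 0.0]
finger_gap: 25.6
grip_force: 0.0
```

Call:
{"api": "send_rows", "payload": {"increments": [[-55,-17,0,0,0,0],[-55,-17,0,0,0,0],[-55,-17,15,0,0,0],[-55,-17,20,0,0,0],[-55,-17,20,0,0,0]]}}

```text
time: 35.98
tool_pos: [478.4, -384.8, 201.3]
tcp_rot: [-179.9, -0.1, 96.5]
ft_force: [1.6, -0.1, -0.2]
finger_gap: 25.5
grip_force: 0.0
```

Call:
{"api": "send_rows", "payload": {"increments": [[-40,-12,20,0,0,0],[-15.6,-4,20,0,0,0],[0,0,0,0,0,0],[0,0,0,0,0,0]], "grip": 0.3}}

```text
time: 36.48
tool_pos: [470.5, -439.3, 163.7]
tcp_rot: [180.0, -0.0, 96.6]
ft_force: [0.9, 0.5, 0.4]
finger_gap: 29.7
grip_force: 0.0
```

Run:
```python
from h import *
from bench import r
d=r.snapshot("top");X=cloud(d).reshape(-1,3)
for n,c in(("deep",(468,-440)),("top",(470,-230))):
    m=(abs(X[:,0]-c[0])<80)&(abs(X[:,1]-c[1])<105)&(X[:,2]>(28 if n=="deep" else 19))&(X[:,2]<(39 if n=="deep" else 28));print(n,m.sum(),cv2.minAreaRect(X[m][:,:2].astype(np.float32)))
m=(abs(X[:,0]-527)<85)&(abs(X[:,1])<118)&(X[:,2]>30)&(X[:,2]<46);q=X[m];print("box",m.sum(),cv2.minAreaRect(q[:,:2].astype(np.float32)),q[:,2].mean())
to([468.5,-440.5,13],96.5)
```

```text
deep 462 ((463.90057373046875, -413.4683532714844), (99.93204498291016, 131.2818145751953), 6.521920680999756)
top 510 ((468.7272033691406, -231.64389038085938), (100.07845306396484, 184.63082885742188), 6.351292610168457)
box 4075 ((528.4506225585938, -2.0090789794921875), (124.72017669677734, 196.33470153808594), 6.6537184715271) 39.613408528961386
t 36.52 pos [ 470.9 -439.5  164.5] rot [1.7995e+02 3.0000e-02 9.6600e+01] F [0.6 0.6 0.6] gap 30.4 gf 0.0
 turn 0.0017 tool d [ -0.8  -2.5 151.5]
```

Call:
{"api": "send_rows", "payload": {"increments": [[-0.8,-2,40,0,0,0],[0,0,50,0,0,0],[0,0,40,0,0,0],[0,0,18,0,0,0],[0,0,0,0,0,0]]}}

```text
time: 37.15
tool_pos: [468.2, -440.7, 15.3]
tcp_rot: [-180.0, -0.1, 96.6]
ft_force: [-0.1, 0.1, 0.9]
finger_gap: 29.8
grip_force: 0.0
```

Call:
{"api": "send_rows", "payload": {"increments": [[0,0,1,0,0,0],[0,0,0,0,0,0],[0,0,0,0,0,0]]}}

```text
time: 37.52
tool_pos: [468.6, -442.3, 15.9]
tcp_rot: [179.9, 0.1, 96.5]
ft_force: [-1.0, -1.0, -0.3]
finger_gap: 29.6
grip_force: 0.0
```

Call:
{"api": "send_rows", "payload": {"increments": [[1.7,0,3,0,0,0],[0,0,0,0,0,0]]}}

```text
time: 37.78
tool_pos: [467.6, -439.5, 11.1]
tcp_rot: [-180.0, -0.0, 96.5]
ft_force: [0.6, 1.6, -0.2]
finger_gap: 30.0
grip_force: 0.0
```

Call:
{"api": "send_rows", "payload": {"increments": [[0,0,0,0,0,0],[0,0,0,0,0,0],[0,0,0,0,0,0],[0,0,0,0,0,0]], "grip": 1, "grip_force": 50}}

```text
time: 38.28
tool_pos: [467.9, -440.0, 11.5]
tcp_rot: [180.0, 0.0, 96.5]
ft_force: [0.1, -0.0, 1.2]
finger_gap: 8.4
grip_force: 50.6
```

Call:
{"api": "send_rows", "payload": {"increments": [[0,0,-10,0,0,0],[0,0,-35,0,0,0],[0,0,-50,0,0,0],[0,0,-40,0,0,0],[0,0,-10,0,0,0]]}}

```text
time: 38.9
tool_pos: [469.3, -441.5, 161.1]
tcp_rot: [179.8, 0.3, 96.5]
ft_force: [-1.4, -0.5, -1.9]
finger_gap: 8.9
grip_force: 50.3
```

```bash
python3 -c "
from h import *
to([529,-1.4,150],96.6)"
```

```text
t 38.9 pos [ 469.3 -441.5  161.1] rot [179.78   0.31  96.51] F [-1.4 -0.5 -1.9] gap 8.9 gf 50.3
 turn -0.0015 tool d [430.3 109.8  11.1]
```

Call:
{"api": "send_rows", "payload": {"increments": [[30,8,0,0,0,0],[50,13,0,0,0,0],[55,14,0,0,0,0],[55,14,0,0,0,0],[55,14,0,0,0,0]]}}

```text
time: 39.52
tool_pos: [501.8, -187.2, 155.0]
tcp_rot: [-179.9, -0.1, 96.5]
ft_force: [1.4, -0.1, -1.6]
finger_gap: 9.3
grip_force: 50.3
```

Call:
{"api": "send_rows", "payload": {"increments": [[55,14,0,0,0,0],[55,14,0,0,0,0],[45,11,0,0,0,0],[20,5,0,0,0,0],[7,2,0,0,0,0]]}}

```text
time: 40.15
tool_pos: [526.9, -2.0, 155.1]
tcp_rot: [-179.9, -0.0, 96.6]
ft_force: [0.2, 0.5, -2.4]
finger_gap: 8.9
grip_force: 50.3
```

Call:
{"api": "send_rows", "payload": {"increments": [[0,0,30,0,0,0],[0,0,35,0,0,0],[0,0,20,0,0,0],[0,0,0,0,0,0],[0,0,0,0,0,0]]}}

```text
time: 40.78
tool_pos: [528.1, -3.9, 72.2]
tcp_rot: [180.0, 0.0, 96.5]
ft_force: [0.1, -0.6, -1.2]
finger_gap: 9.1
grip_force: 50.2
```

```bash
python3 -c "
from h import *
to([529,-1.4,52],96.6)"
```

```text
t 40.77 pos [528.1  -3.9  72.2] rot [1.7997e+02 1.0000e-02 9.6470e+01] F [ 0.1 -0.6 -1.2] gap 9.1 gf 50.2
 turn -0.0023 tool d [ 2.4  1.2 20.2]
```

Call:
{"api": "send_rows", "payload": {"increments": [[2.4,1,10,0,0,-0.002],[0,0,6,0,0,0],[0,0,2,0,0,0],[0,0,0,0,0,0]]}}

```text
time: 41.28
tool_pos: [528.3, -0.8, 53.3]
tcp_rot: [-180.0, -0.0, 96.6]
ft_force: [-0.8, -0.0, -1.4]
finger_gap: 9.3
grip_force: 50.2
```

Call:
{"api": "send_rows", "payload": {"increments": [[0,0,1,0,0,0],[0,0,0,0,0,0]]}}

```text
time: 41.52
tool_pos: [528.6, -0.8, 52.6]
tcp_rot: [180.0, 0.0, 96.6]
ft_force: [-0.0, -0.3, -2.2]
finger_gap: 8.8
grip_force: 50.2
```

Call:
{"api": "send_rows", "payload": {"increments": [[0,0,0.8,0,0,0],[0,0,0,0,0,0]]}}

```text
time: 41.78
tool_pos: [528.4, -0.8, 51.7]
tcp_rot: [-180.0, -0.0, 96.6]
ft_force: [-0.3, -0.1, -2.1]
finger_gap: 9.1
grip_force: 50.2
```

Call:
{"api": "send_rows", "payload": {"increments": [[0,0,0.8,0,0,0],[0,0,0,0,0,0]]}}

```text
time: 42.02
tool_pos: [528.5, -0.8, 51.5]
tcp_rot: [180.0, 0.0, 96.6]
ft_force: [-4.5, 0.5, 6.4]
finger_gap: 9.0
grip_force: 51.2
```

Contact. I'll release and go to the top tray.

Call:
{"api": "send_rows", "payload": {"increments": [[0,0,-0.5,0,0,0],[0,0,0,0,0,0],[0,0,0,0,0,0]], "grip": 0.3}}

```text
time: 42.4
tool_pos: [528.5, -0.9, 51.3]
tcp_rot: [180.0, 0.0, 96.6]
ft_force: [-0.2, -0.4, 0.2]
finger_gap: 29.8
grip_force: 0.0
```

Call:
{"api": "send_rows", "payload": {"increments": [[0,0,-20,0,0,0],[0,0,-35,0,0,0],[0,0,-40,0,0,0],[0,0,-25,0,0,0],[0,0,0,0,0,0]]}}

```text
time: 43.02
tool_pos: [530.2, -1.0, 174.0]
tcp_rot: [179.7, 0.1, 96.6]
ft_force: [0.6, -0.6, -0.9]
finger_gap: 29.8
grip_force: 0.0
```

Call:
{"api": "send_rows", "payload": {"increments": [[-35,-9,0,0,0,0],[-50,-15,0,0,0,0],[-55,-20,0,0,0,0],[-50,-20,0,0,0,0],[-35,-15,0,0,0,0]]}}

```text
time: 43.65
tool_pos: [474.4, -235.1, 169.5]
tcp_rot: [-179.9, -0.1, 96.5]
ft_force: [0.0, 0.9, 0.1]
finger_gap: 29.9
grip_force: 0.0
```

Call:
{"api": "send_rows", "payload": {"increments": [[0,0,0,0,0,0],[0,0,0,0,0,0]]}}

```text
time: 43.9
tool_pos: [475.4, -232.8, 170.0]
tcp_rot: [-179.9, -0.1, 96.6]
ft_force: [0.3, -0.6, -1.0]
finger_gap: 30.0
grip_force: 0.0
```

Run:
```python
from h import *
from bench import r
for k in("top","scene"):
    X=cloud(r.snapshot(k)).reshape(-1,3)
    m=(abs(X[:,0]-527)<85)&(abs(X[:,1])<118)&(X[:,2]>67)&(X[:,2]<82);print("deep",cv2.minAreaRect(X[m][:,:2].astype(np.float32)),X[m][:,2].mean())
    m=(abs(X[:,0]-527)<85)&(abs(X[:,1])<118)&(X[:,2]>25)&(X[:,2]<46);print("box",cv2.minAreaRect(X[m][:,:2].astype(np.float32)))
to([469.7,-229.6,21],96.5)
```

```text
deep ((528.01953125, -2.0575103759765625), (100.67658233642578, 183.97747802734375), 6.530707359313965) 73.56018522967852
box ((528.2664184570312, -1.9825820922851562), (124.53687286376953, 196.4607696533203), 6.616849422454834)
deep ((530.16845703125, -2.4005508422851562), (107.20295715332031, 188.23655700683594), 5.373613357543945) 73.17070035666629
box ((533.3051147460938, -3.0479354858398438), (125.04113006591797, 198.95423889160156), 6.022470474243164)
t 44.0 pos [ 476.  -232.3  170.7] rot [-1.7996e+02 -5.0000e-02  9.6690e+01] F [-0.   1.2 -0.3] gap 30.1 gf 0.0
 turn 0.0033 tool d [  3.4  -5.9 149.7]
```

Deep tray centred to within half a millimetre. Now the top tray.

Call:
{"api": "send_rows", "payload": {"increments": [[3,-6,30,0,0,0.002],[0,0,50,0,0,0],[0,0,40,0,0,0],[0,0,20,0,0,0],[0,0,4,0,0,0]]}}

```text
time: 44.62
tool_pos: [468.7, -229.2, 25.5]
tcp_rot: [-179.8, -0.1, 96.6]
ft_force: [0.3, -0.2, 0.5]
finger_gap: 30.1
grip_force: 0.0
```

Call:
{"api": "send_rows", "payload": {"increments": [[0,0,0,0,0,0],[0,0,0,0,0,0],[0,0,0,0,0,0]]}}

```text
time: 45.0
tool_pos: [470.5, -231.6, 28.6]
tcp_rot: [179.9, 0.1, 96.5]
ft_force: [-0.0, 0.0, -0.6]
finger_gap: 29.7
grip_force: 0.0
```

```bash
python3 -c "
from h import *
to([469.7,-229.6,20.2],96.5)"
```

```text
t 45.0 pos [ 470.5 -231.6   28.6] rot [1.7991e+02 7.0000e-02 9.6510e+01] F [-0.   0.  -0.6] gap 29.7 gf 0.0
 turn 0.0002 tool d [ 2.1 -0.6  8.4]
```

Call:
{"api": "send_rows", "payload": {"increments": [[2,-0.6,5,0,0,0],[0,0,3,0,0,0],[0,0,0,0,0,0],[0,0,0,0,0,0]]}}

```text
time: 45.5
tool_pos: [468.8, -229.2, 19.3]
tcp_rot: [-180.0, -0.0, 96.5]
ft_force: [-0.6, -0.2, -0.9]
finger_gap: 29.8
grip_force: 0.0
```

Call:
{"api": "send_rows", "payload": {"increments": [[0,0,0,0,0,0],[0,0,0,0,0,0],[0,0,0,0,0,0],[0,0,0,0,0,0]], "grip": 1}}

```text
time: 46.0
tool_pos: [469.0, -229.4, 19.6]
tcp_rot: [180.0, 0.0, 96.5]
ft_force: [0.3, -0.7, 2.1]
finger_gap: 9.3
grip_force: 49.0
```

Call:
{"api": "send_rows", "payload": {"increments": [[0,0,-10,0,0,0],[0,0,-35,0,0,0],[0,0,-50,0,0,0],[0,0,-40,0,0,0],[0,0,-20,0,0,0]]}}

```text
time: 46.62
tool_pos: [469.8, -229.8, 177.8]
tcp_rot: [179.8, 0.1, 96.5]
ft_force: [0.2, 0.2, -2.5]
finger_gap: 9.0
grip_force: 49.0
```

Call:
{"api": "send_rows", "payload": {"increments": [[0,0,0,0,0,0],[0,0,0,0,0,0]]}}

```text
time: 46.88
tool_pos: [468.2, -228.8, 173.2]
tcp_rot: [-179.9, -0.1, 96.5]
ft_force: [-0.2, 0.4, -2.1]
finger_gap: 9.0
grip_force: 49.0
```

```bash
python3 -c "
from h import *
to([529,-0.5,175],96.6)"
```

```text
t 46.88 pos [ 468.2 -228.8  173.2] rot [-1.7992e+02 -6.0000e-02  9.6510e+01] F [-0.2  0.4 -2.1] gap 9.0 gf 49.0
 turn -0.0016 tool d [219.8  86.7  -1.8]
```

Call:
{"api": "send_rows", "payload": {"increments": [[30,12,0,0,0,0],[50,20,0,0,0,0],[55,22,0,0,0,0],[50,20,0,0,0,0],[35,12.5,0,0,0,0]]}}

```text
time: 47.5
tool_pos: [528.9, 1.6, 172.3]
tcp_rot: [-179.8, -0.1, 96.6]
ft_force: [0.0, 0.5, -1.6]
finger_gap: 9.4
grip_force: 48.9
```

Call:
{"api": "send_rows", "payload": {"increments": [[0,0,20,0,0,0],[0,0,25,0,0,0],[0,0,15,0,0,0],[0,0,0,0,0,0],[0,0,0,0,0,0]]}}

```text
time: 48.12
tool_pos: [530.2, -1.1, 114.9]
tcp_rot: [180.0, 0.0, 96.5]
ft_force: [-0.3, 0.4, -2.3]
finger_gap: 8.9
grip_force: 48.9
```

```bash
python3 -c "
from h import *
to([528.5,-0.4,94],96.6)"
```

```text
t 48.12 pos [530.2  -1.1 114.9] rot [1.7997e+02 1.0000e-02 9.6490e+01] F [-0.3  0.4 -2.3] gap 8.9 gf 48.9
 turn -0.002 tool d [ 0.8 -1.6 20.9]
```

Call:
{"api": "send_rows", "payload": {"increments": [[0.8,-1.4,10,0,0,-0.002],[0,0,6,0,0,0],[0,0,2,0,0,0],[0,0,0,0,0,0],[0,0,0,0,0,0]]}}

```text
time: 48.75
tool_pos: [528.5, -0.2, 96.6]
tcp_rot: [180.0, 0.0, 96.6]
ft_force: [-0.3, 0.6, -1.6]
finger_gap: 9.2
grip_force: 49.0
```

Call:
{"api": "send_rows", "payload": {"increments": [[0,0,1,0,0,0],[0,0,0,0,0,0]]}}

```text
time: 49.0
tool_pos: [528.4, -0.2, 95.4]
tcp_rot: [180.0, 0.0, 96.6]
ft_force: [0.7, -0.0, -2.5]
finger_gap: 9.0
grip_force: 49.0
```

Call:
{"api": "send_rows", "payload": {"increments": [[0,0,0.8,0,0,0],[0,0,0,0,0,0]]}}

```text
time: 49.25
tool_pos: [528.3, -0.2, 94.5]
tcp_rot: [-180.0, -0.0, 96.6]
ft_force: [0.7, -0.8, -1.6]
finger_gap: 9.0
grip_force: 49.0
```

Call:
{"api": "send_rows", "payload": {"increments": [[0,0,0.8,0,0,0],[0,0,0,0,0,0]]}}

```text
time: 49.5
tool_pos: [528.3, -0.2, 93.7]
tcp_rot: [-180.0, -0.0, 96.6]
ft_force: [0.4, -0.1, -2.3]
finger_gap: 9.1
grip_force: 49.0
```

Call:
{"api": "send_rows", "payload": {"increments": [[0,0,0.7,0,0,0],[0,0,0,0,0,0]]}}

```text
time: 49.75
tool_pos: [528.3, -0.2, 93.6]
tcp_rot: [-180.0, 0.0, 96.6]
ft_force: [-3.1, -0.2, 4.9]
finger_gap: 9.2
grip_force: 49.8
```

Call:
{"api": "send_rows", "payload": {"increments": [[0,0,0.3,0,0,0],[0,0,0,0,0,0]]}}

```text
time: 50.0
tool_pos: [528.3, -0.2, 93.6]
tcp_rot: [-180.0, 0.0, 96.6]
ft_force: [-5.5, 1.4, 8.2]
finger_gap: 9.1
grip_force: 50.5
```

Call:
{"api": "send_rows", "payload": {"increments": [[0,0,0,0,0,0],[0,0,0,0,0,0],[0,0,0,0,0,0]], "grip": 0.3}}

```text
time: 50.38
tool_pos: [528.3, -0.2, 92.7]
tcp_rot: [-180.0, 0.0, 96.6]
ft_force: [0.5, 0.5, -0.1]
finger_gap: 29.9
grip_force: 0.0
```

Call:
{"api": "send_rows", "payload": {"increments": [[0,0,-20,0,0,0],[0,0,-40,0,0,0],[0,0,-45,0,0,0],[0,-50,-20,0,0,0],[0,-50,0,0,0,0]]}}

```text
time: 51.0
tool_pos: [429.3, -12.0, 219.9]
tcp_rot: [179.8, 0.1, 96.6]
ft_force: [-1.2, -0.7, 1.1]
finger_gap: 29.8
grip_force: 0.0
```

Call:
{"api": "send_rows", "payload": {"increments": [[-50,-30,0,0,0,0],[-50,0,0,0,0,0],[-50,0,0,0,0,0],[0,0,0,0,0,0],[0,0,0,0,0,0]]}}

```text
time: 51.62
tool_pos: [416.3, -164.0, 217.6]
tcp_rot: [-180.0, -0.0, 96.6]
ft_force: [0.1, 0.1, -0.3]
finger_gap: 30.2
grip_force: 0.0
```

```bash
python3 hang.py s11.png -20 194
python3 - <<'E'
from h import *
from bench import r
for k in("top","scene"):
    d=r.snapshot(k);C=cloud(d);X=C.reshape(-1,3)
    P0=cloud(np.load(k+"0.npz")).reshape(-1,3)
    for n,lo,hi in(("top",93,106),("deep",60,80),("box",25,46)):
        m=(abs(X[:,0]-527)<85)&(abs(X[:,1])<118)&(X[:,2]>lo)&(X[:,2]<hi);c=cv2.minAreaRect(X[m][:,:2].astype(np.float32));print(k,n,m.sum(),np.round(c[0],1),np.round(c[1],1),round(c[2],1),X[m][:,2].mean().round(1))
    for n,x,y in(("ring",725,-190),("cup",768,-45),("bottle",742,82),("car",630,-500)):
        f=lambda X:X[(abs(X[:,0]-x)<55)&(abs(X[:,1]-y)<60)&(X[:,2]>15)&(X[:,2]<140)].mean(0)
        print(n,(f(X)-f(P0)).round(1))
cv2.imwrite("pics/s12.png",d["img"][100:400,100:580])
to([500,-150,150],96.5)
E
```

```text
top bar 196 [[-26.2, -16.7, 185.3], [-20.8, 17.6, 195.7], [-14.1, 50.7, 200.6]]
top tip 15 [[-56.2, -17.2, 180.5], [-52.5, -14.6, 184.8], [-48.3, -8.9, 189.3]]
top tip 15 [[-57.3, 11.4, 180.8], [-53.6, 15.2, 183.9], [-49.1, 18.0, 187.6]]
top frontwall 229 [[-119.2, -89.7, 117.9], [-115.9, -1.7, 126.5], [-110.7, 86.5, 131.9]]
scene bar 198 [[-25.6, -15.2, 182.9], [-15.3, 17.8, 195.4], [-10.7, 51.6, 200.3]]
scene tip 16 [[-56.6, -18.9, 180.5], [-49.1, -15.7, 184.2], [-46.8, -11.5, 190.9]]
scene tip 14 [[-54.3, 8.6, 181.4], [-50.3, 13.9, 183.8], [-46.8, 17.0, 188.1]]
scene frontwall 325 [[-119.1, -89.2, 109.5], [-112.9, -5.8, 124.7], [-110.3, 78.3, 130.9]]
top top 638 [528.   -2.5] [100.4 184.2] 6.6 97.9
top deep 1639 [525.2  -2.8] [ 94.8 172.5] 6.5 77.2
top box 662 [528.4  -2.5] [124.6 195.6] 6.6 39.3
ring [ 0.2 -0.  -0.1]
cup [0.  0.2 0.4]
bottle [-0.   0.2  0.3]
car [-0.2 -0.1  0. ]
scene top 840 [530.3  -2.9] [106.5 186.8] 6.8 98.0
scene deep 1021 [531.7  -3.4] [102.3 184.8] 6.3 74.7
scene box 856 [531.3  -2.8] [128.8 197.7] 6.8 37.8
ring [0.1 0.1 0.1]
cup [-0.   0.1  0.1]
bottle [0.  0.  0.2]
car [-0.  -0.3 -0.1]
t 51.83 pos [ 416.6 -163.2  217.8] rot [179.99  -0.    96.72] F [ 0.1  0.7 -0.9] gap 30.0 gf 0.0
 turn 0.0038 tool d [ 3.7 84.3 67.8]
```

View pics/s11.png

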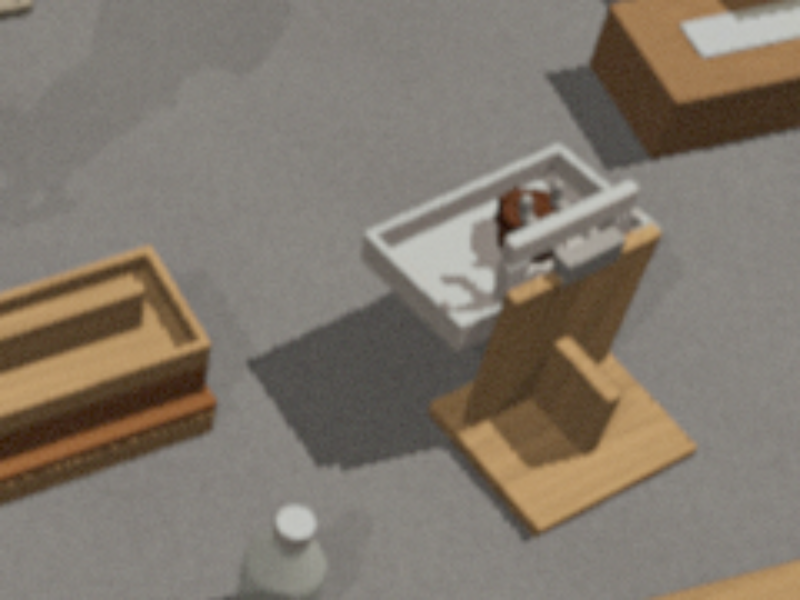

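View pics/s12.png

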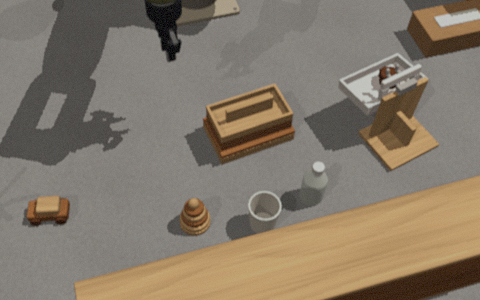

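The caddy hangs on both rods with the castanets central and a steady tilt of about 5°. The trays are squarely stacked on the unmoved box and the bystanders haven't shifted. Handing in.

```bash
python3 -c "
from bench import r
print(r.hand_in())"
```

```text
the job is handed in; nothing more can be done
None
```

The job is handed in at about 52 s: the castanets, the only toy on the table, are central in the caddy, which hangs on the double hook leaning forward about 5°, and both trays are back on the unmoved puzzle box in order, with nothing else disturbed.

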